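Lap two roof strips up the key box to the pencil lines

ROBOT

A 6-joint arm with a two-finger parallel gripper is mounted at the origin on the work surface. World frame = base frame: x ahead of the robot, y to its left, z up, the work surface at z = 0. Lengths are in mm, angles in rad, forces in N, time in s.
With the tool pointing down it reaches from about 250 to 775 mm from the base axis. Payload 8.9 kg.
Tool frame: the origin (TCP) lies midway between the tips of the shut fingers; the grasp point (between the pads) lies 19 mm behind it; z points along the fingers, y is the direction in which the jaws open and shut (so a half turn about z gives the same grasp; the last joint's range is limited). The gripper opens to 85 mm and grips with 20 to 120 N. Pads are 22 mm wide; open, the fingers measure 114 mm over their backs; the gripper's body (76 mm by 85 mm) begins 54 mm behind the grasp point. The pads swing forward as they close: fully open they stand 13 mm farther back than shut.
Start: joints at [1.091, 0.291, -0.153, 1.127, 0, 1.431], TCP at [175.471, 494.807, 195.605] pointing down, gripper open.
Joint ranges: [-2.52, 2.52], [-0.91, 1.74], [-1.3, 1.37], [-1.96, 2.02], [-1.52, 1.47], [-3.14, 3.14]. Speed limits (rad/s): [2.22, 2.22, 2.79, 3.14, 3.14, 3.14].

INTERFACE

Orientations are given as [roll, pitch, yaw] about the fixed x, y, z axes, in that order (R = Rz(yaw) Ry(pitch) Rx(roll)).
In Python, from bench import bot, imaging, workorder gives the robot as it stands.
- The arm moves only by the tool send_rows, never from a script. Its argument "plan" is a list of rows, each a list of 7 numbers: the finger opening in mm, from 0 to 85.4, then the shift along the world's x, y, z in mm, then the turn, a rotation vector about the world's x, y, z in degrees. A call has exactly 5 rows; each row is the pose to reach, as a shift and turn from the pose commanded when the call began; what a row does not reach only later rows make up. A row lasts 1/8 s, in which the tool goes at most 62.5 mm and 10.7 degrees, less where a joint would pass 70% of its speed; a pose out of reach is approached as far as the arm can. A call with a gripper value outside its range is refused whole. The fingers move at their own pace and stop on an object; "force" is the grip in N (left out, the last holds). Time passes only in rows, so rows that repeat a pose let the fingers close, or fill a call up. It gives the time, the measured TCP pose, the force and the opening at its end, in the units of the state.
- bot.sense(): the state, without advancing time (a new reading comes with each control period).
- imaging.snapshot(name): name is "scene" or "top" or "wrist"; returns (picture, depth): 420x560x3 uint8, blue, green, red; 420x560 float32, mm along the optical axis (not along the pixel's ray), 0 where there is no reading.
- imaging.camera_model(name): a dict with "K" (3x3 intrinsics, pixels), "extrinsics" (4x4, takes a point from world to camera coordinates). Camera axes: x right, y up, looking along -z (the intrinsics and any distortion apply to the point x, -y, -z); pixel columns grow to the right and rows downward; lengths in mm; the calibration is good to about 2 mm. A picture is of the moment at which its call begins: read the wrist's pose just before it. camera_model takes no time and is no camera call; for the wrist camera it gives the pose at the moment of the call.
- workorder.hand_in(): hands the job in, once; it reports no verdict.
The state is a dict: "time": time; "joint_positions": joint angles; "qd": joint speeds; "joint_torque": joint torques, N m; "eef_pos": TCP position; "eef_rot": TCP orientation; "wrist_force": force on the tool from outside, world axes, zero at the start; "wrist_torque": the same for the moment, N m; "finger_gap": opening from 0.0 (shut) to 1.0 (fully open).
Only numpy, scipy, OpenCV 4.12 (cv2) and the standard library are available. Lean on these libraries where they do the work, as an engineer would, in place of code of your own. Each camera call takes 0.05 s, during which the arm holds its last target.

TASK

Finish the roof of the plywood key box: lay the two loose wooden strips dry, working up the slope, pencilled face up with the pencil line in the upper part. Set the lower edge of the first along the pencil line of the strip already fixed at the eave, and the lower edge of the second along the first one's pencil line, each square to the roof and with its end pushed flush against the white board at the roof's side. Let go of both and leave the other things on the shelf where they are.

Things in the scene. Friction and masses are not known exactly. Their poses are not given: they have to be found in the camera images.
- keybox: Fixed plywood box under a lean-to roof, 178 mm wide (y), 155 mm deep (x), 190 mm high, door latched shut in its front. Origin on the shelf under its middle; x points from the low eave (robot side) to the high back, y along the eave, z up. The bare plywood deck rises at 24 degrees from x -85, z 105 mm (eave) to x 66, z 172 mm.
- board_face (a point): Point on the inner face of the white board along the roof's +y side (12 mm thick, 21 mm proud of the deck); axes as the box. The face is the plane y = +80 mm of the box, so a strip that touches it has its centre at the box's y = 0. The roof's -y side is open.
- eave_line (a point): Middle of the dark pencil line on the face of the strip already fixed at the eave, which is like the loose strips and touches the white board. x runs up along its face (14.8 degrees above level), y along the line, z square out of the face.
- eave_mid (a point): Centre of that fixed strip, axes the same. A well-laid strip lies flat on the strip below (22 mm of lap) with its upper edge on the deck, at the same 14.8 degree tilt: its lower underside edge is on the pencil line below, and its centre is 44 mm along x and 7 mm along z from the centre of the strip below. Friction alone holds it.
- strip1_mid (a point): Loose flat cedar-brown wooden strip, 160 mm long (its y), 66 mm from lower to upper edge (its x), 7 mm thick (its z), about 45 g, both alike; lies flat on the green mat, pencilled face up. This point is its centre, half-way up; x points to its upper (head) edge, at the start roughly away from the robot, z out of the pencilled face.
- strip1_butt (a point): Middle of that strip's lower edge (butt), at the underside: 33 mm towards -x and 3.5 mm below its centre.
- strip1_line (a point): Middle of the dark pencil line ruled along that strip's face, 44 mm up from its lower edge and 22 mm down from its upper edge: 11 mm towards +x and 3.5 mm above its centre.
- strip2_mid (a point): Loose flat cedar-brown wooden strip, 160 mm long (its y), 66 mm from lower to upper edge (its x), 7 mm thick (its z), about 45 g, both alike; lies flat on the green mat, pencilled face up. This point is its centre, half-way up; x points to its upper (head) edge, at the start roughly away from the robot, z out of the pencilled face.
- strip2_butt (a point): Middle of that strip's lower edge (butt), at the underside: 33 mm towards -x and 3.5 mm below its centre.
- strip2_line (a point): Middle of the dark pencil line ruled along that strip's face, 44 mm up from its lower edge and 22 mm down from its upper edge: 11 mm towards +x and 3.5 mm above its centre.
- mat: Green cutting mat (fixed), 250 x 200 mm, 3 mm thick, under the loose strips; origin at the centre of its underside.
- speaker: Blue portable speaker, loose, 62 x 170 x 75 mm high; origin under its centre. Bystander, as are the following.
- powerbank: White power bank, loose, 140 x 68 x 16 mm; origin under its centre.
- dish: Round terracotta dish, loose, 124 mm across, 34 mm high; origin under its centre.
- opener: Flat steel bottle opener, loose, about 120 mm long, 5 mm thick; origin on its underside near the middle.
- glue: Yellow glue bottle with red cap, standing loose, 54 mm across, 150 mm high; origin under its centre.
- sander: Cork sanding block, loose, 110 x 62 x 33 mm; origin under its centre.
- bargeboard: White side board for the roof's other side, not yet fitted, loose, standing on its edge, 12 x 175 x 45 mm; origin under its centre.
There are look-alikes about, which are no part of the job. What is shaped like the part that bears strip1_mid but purple is not meant.

How it is judged (in metres and radians):
On the way:
1. One strip is laid on the eave strip, to its pencil line and flush with the white board, and let go (((x of strip1_butt in the frame of eave_line between -0.004 and 0.004 m and z of strip1_butt in the frame of eave_line between -0.003 and 0.003 m and y of strip1_mid in the frame of keybox above -0.003 m and angle between the x axis of strip1_mid and the x axis of eave_line, either way round below 0.05 rad and angle between the y axis of strip1_mid and the y axis of eave_line, either way round below 0.05 rad and contact force between the fingers and strip1 below 0.1 N and linear speed of strip1 below 0.02 m/s) or (x of strip2_butt in the frame of eave_line between -0.004 and 0.004 m and z of strip2_butt in the frame of eave_line between -0.003 and 0.003 m and y of strip2_mid in the frame of keybox above -0.003 m and angle between the x axis of strip2_mid and the x axis of eave_line, either way round below 0.05 rad and angle between the y axis of strip2_mid and the y axis of eave_line, either way round below 0.05 rad and contact force between the fingers and strip2 below 0.1 N and linear speed of strip2 below 0.02 m/s))), for 0.2 s.
At the end, for the whole second after the job is handed in: Either strip lapped on the eave strip, the other on that one; each: lower edge within 4 mm of the pencil line below, lying on that strip within 3 mm, end within 3 mm of the white board, within 0.05 rad of parallel to the eave strip, line in the upper part, let go, at rest; bystanders within 30 mm (((x of strip1_butt in the frame of eave_line between -0.004 and 0.004 m and z of strip1_butt in the frame of eave_line between -0.003 and 0.003 m and y of each of strip1_mid, strip2_mid in the frame of keybox above -0.003 m and angle between the x axis of each of strip1_mid, strip2_mid and the x axis of eave_line, either way round below 0.05 rad and angle between the y axis of each of strip1_mid, strip2_mid and the y axis of eave_line, either way round below 0.05 rad and contact force between the fingers and strip1 below 0.1 N and linear speed of each of strip1, strip2 below 0.02 m/s and x of strip2_butt in the frame of strip1_line between -0.004 and 0.004 m and z of strip2_butt in the frame of strip1_line between -0.003 and 0.003 m and contact force between the fingers and strip2 below 0.1 N) or (x of strip2_butt in the frame of eave_line between -0.004 and 0.004 m and z of strip2_butt in the frame of eave_line between -0.003 and 0.003 m and y of each of strip2_mid, strip1_mid in the frame of keybox above -0.003 m and angle between the x axis of each of strip2_mid, strip1_mid and the x axis of eave_line, either way round below 0.05 rad and angle between the y axis of each of strip2_mid, strip1_mid and the y axis of eave_line, either way round below 0.05 rad and contact force between the fingers and strip2 below 0.1 N and linear speed of each of strip2, strip1 below 0.02 m/s and x of strip1_butt in the frame of strip2_line between -0.004 and 0.004 m and z of strip1_butt in the frame of strip2_line between -0.003 and 0.003 m and contact force between the fingers and strip1 below 0.1 N))); the robot touches nothing.
It fails at once if a bystander is moved by more than 30 mm (distance of any of speaker, powerbank, dish, opener, glue, sander, bargeboard from where it was at the start of the episode above 0.03 m).
It also fails if it takes over 66 s, if anything falls off the work surface, if the arm or the gripper's body presses on something with over 40 N, if the wrist force passes 120 N, or if a joint passes its speed limit or range.

## Working session

There is one attempt and no reset: what is moved stays moved. The work goes in short steps, Python scripts to look and compute and a tool call to move; the robot and the scene stay as the last step left them, time stands still between calls to the robot, and variables do not carry over. Pictures are saved under pics/ and viewed, and the job is handed in when it is done.

Besides the shell and the picture viewer there is one more tool, called after "Request:" in YAML: its name, and indented under it one key for each argument. send_rows: Moves the arm, as the interface text tells. Its arguments: {"type":"object","properties":{"plan":{"type":"array","items":{"type":"array","items":{"type":"number"}}},"force":{"type":"number"}},"required":["plan"]}

```bash
ls -la; mkdir -p pics
python3 - <<'E'
from bench import bot, imaging, workorder
import cv2, numpy as np
s=bot.sense(); print({k:np.round(v,3) for k,v in s.items()})
for n in ["scene","top","wrist"]:
    p,d=imaging.snapshot(n); cv2.imwrite(f"pics/{n}0.png",p); np.save(f"pics/{n}0.npy",d)
    m=imaging.camera_model(n); print(n,m.keys()); print(np.round(m["K"],1)); print(np.round(m["extrinsics"],3))
E
```

```text
total 12
drwxr-xr-x  3 agent agent 4096 Dec  6 14:05 .
drwxr-xr-x 23 root  root  4096 Dec  6 14:05 ..
drwxr-xr-x  2 agent agent 4096 Dec  6 14:05 pics
{'time': np.float64(0.0), 'joint_positions': array([ 1.091,  0.291, -0.154,  1.127,  0.   ,  1.431]), 'qd': array([-0.001,  0.   , -0.001, -0.   , -0.   ,  0.   ]), 'joint_torque': array([-2.0000e-03, -5.3714e+01,  3.3137e+01,  1.6000e-02, -0.0000e+00,
        0.0000e+00]), 'eef_pos': array([175.238, 494.37 , 195.035]), 'eef_rot': array([-3.14 , -0.   ,  2.801]), 'wrist_force': array([ 0.316, -0.141, -1.187]), 'wrist_torque': array([ 0.005, -0.001, -0.029]), 'finger_gap': np.float64(1.001)}
scene dict_keys(['K', 'extrinsics'])
[[427.    0.  276.1]
 [  0.  427.  208.6]
 [  0.    0.    1. ]]
[[-9.100000e-02  9.960000e-01 -1.000000e-02  4.637400e+01]
 [-7.510000e-01 -6.200000e-02  6.580000e-01  3.136120e+02]
 [ 6.540000e-01  6.700000e-02  7.530000e-01 -1.624841e+03]
 [ 0.000000e+00  0.000000e+00  0.000000e+00  1.000000e+00]]
top dict_keys(['K', 'extrinsics'])
[[401.8   0.  275.5]
 [  0.  401.8 205.2]
 [  0.    0.    1. ]]
[[-7.000000e-03 -1.000000e+00 -2.400000e-02  5.948000e+00]
 [ 9.970000e-01 -8.000000e-03  7.400000e-02 -5.419620e+02]
 [-7.400000e-02 -2.400000e-02  9.970000e-01 -1.196053e+03]
 [ 0.000000e+00  0.000000e+00  0.000000e+00  1.000000e+00]]
wrist dict_keys(['K', 'extrinsics'])
[[326.6   0.  283.9]
 [  0.  326.6 210.1]
 [  0.    0.    1. ]]
[[ 3.34000e-01  9.43000e-01 -1.00000e-03 -5.23772e+02]
 [-8.95000e-01  3.17000e-01 -3.13000e-01  4.15670e+01]
 [-2.95000e-01  1.06000e-01  9.50000e-01 -3.80341e+02]
 [ 0.00000e+00  0.00000e+00  0.00000e+00  1.00000e+00]]
```

View pics/scene0.png

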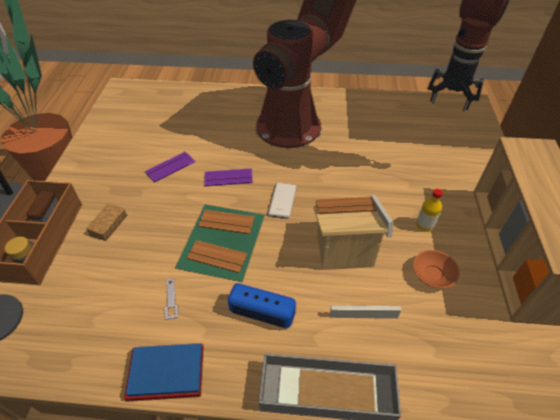

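View pics/top0.png

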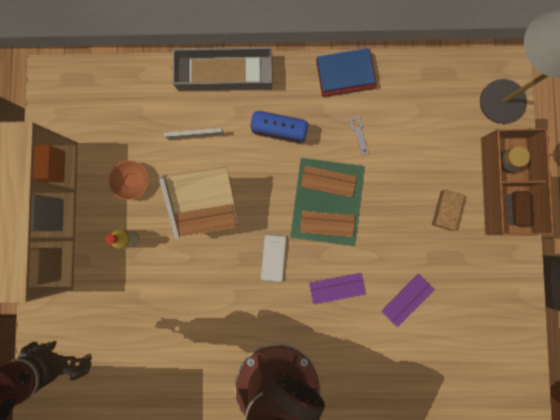

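View pics/wrist0.png

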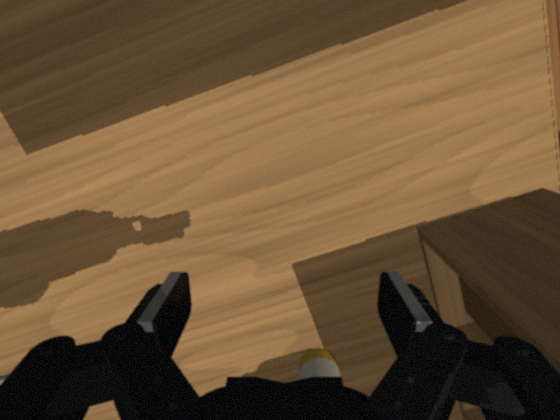

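The scene view shows the two brown strips on the green mat at about (226,221) and (217,256), and the box roof at (350,210) with its white board at (382,215). In the top view the strips are at (329,181) and (328,223), the roof is at (203,202), and the white board is at (170,207), which is the +y side. The purple ones are decoys, and the wrist view shows only the table and the fingers.

```bash
cat > h.py <<'E'
import numpy as np, cv2
from scipy.spatial.transform import Rotation as R
from bench import bot, imaging, workorder
def rays(m,uv):
    K=np.array(m["K"]);E=np.array(m["extrinsics"]);uv=np.atleast_2d(uv).astype(float)
    d=np.c_[(uv[:,0]-K[0,2])/K[0,0],-(uv[:,1]-K[1,2])/K[1,1],-np.ones(len(uv))]
    return -E[:3,:3].T@E[:3,3], d@E[:3,:3]     # origin, dirs (unit depth)
def onplane(m,uv,p,n):
    o,d=rays(m,uv); t=((np.array(p)-o)@np.array(n))/(d@np.array(n)); return o+d*t[:,None]
def onz(m,uv,z): return onplane(m,uv,[0,0,z],[0,0,1])
def proj(m,P):
    K=np.array(m["K"]);E=np.array(m["extrinsics"]);c=np.atleast_2d(P)@E[:3,:3].T+E[:3,3]
    return np.c_[K[0,0]*c[:,0]/-c[:,2]+K[0,2],K[1,1]*-c[:,1]/-c[:,2]+K[1,2]]
def shot(name,tag):
    m=imaging.camera_model(name); p,d=imaging.snapshot(name)
    cv2.imwrite(f"pics/{tag}.png",p); np.savez(f"pics/{tag}.npz",d=d,K=m["K"],extrinsics=m["extrinsics"])
    return m,p,d
def load(tag):
    z=np.load(f"pics/{tag}.npz"); return dict(K=z["K"],extrinsics=z["extrinsics"]),cv2.imread(f"pics/{tag}.png"),z["d"]
def st():
    s=bot.sense(); print("t",round(float(s["time"]),2),"pos",np.round(s["eef_pos"],1),"rot",np.round(s["eef_rot"],3),"F",np.round(s["wrist_force"],1),"T",np.round(s["wrist_torque"],2),"gap",np.round(s["finger_gap"]*85.4,1)); return s
E
python3 - <<'E'
from h import *
for n in ["scene","top"]:
    m=imaging.camera_model(n); p=cv2.imread(f"pics/{n}0.png"); d=np.load(f"pics/{n}0.npy")
    hsv=cv2.cvtColor(p,cv2.COLOR_BGR2HSV)
    for nm,(u,v) in {"scene":{"s1":(226,217),"s2":(217,252),"eave":(350,203),"mat":(205,235)},"top":{"s1":(328,219),"s2":(329,177),"eave":(203,222),"mat":(328,200),"board":(170,205),"deck":(203,190)}}[n].items():
        print(n,nm,hsv[v,u],p[v,u],d[v,u], np.round(onplane(m,(u,v),[0,0,0],[0,0,1])[0]), end=' ')
        o,dd=rays(m,(u,v)); print(np.round(o+dd[0]*d[v,u],1))
E
python3 - <<'E'
import cv2
p=cv2.imread("pics/top0.png")[140:260,140:380]
cv2.imwrite("pics/topz.png",cv2.resize(p,None,fx=3.3,fy=3.3,interpolation=cv2.INTER_CUBIC))
E
```

```text
scene s1 [ 13 167 169] [ 58 106 169] 1316.5382 [ 466. -161.    0.] [ 474.9 -158.4   10.8]
scene s2 [ 13 167 168] [ 58 106 168] 1232.6427 [ 600. -165.    0.] [ 605.9 -162.7    8.7]
scene eave [ 13 165 151] [ 53  95 151] 1194.2909 [376. 225.   0.] [491.  206.9 126.6]
scene mat [ 71 101 101] [ 75 101  61] 1279.209 [ 541. -212.    0.] [ 544.6 -210.9    4.5]
top s1 [ 13 144 124] [ 54  85 124] 1222.1152 [ 500. -158.    0.] [ 499.5 -157.3    7.4]
top s2 [ 13 148 121] [ 51  82 121] 1231.0 [ 629. -163.    0.] [ 628.1 -162.4    7.9]
top eave [ 13 149 139] [ 58  94 139] 1108.6622 [493. 226.   0.] [489.  199.7 128.9]
top mat [61 64 91] [69 91 68] 1228.1305 [ 558. -159.    0.] [ 557.6 -158.4    5.6]
top board [ 19  42 135] [113 127 135] 1087.7229 [547. 329.   0.] [534.8 284.3 155.3]
top deck [ 19 101 179] [108 154 179] 1095.3365 [593. 227.   0.] [575.6 196.2 148.6]
```

View pics/topz.png

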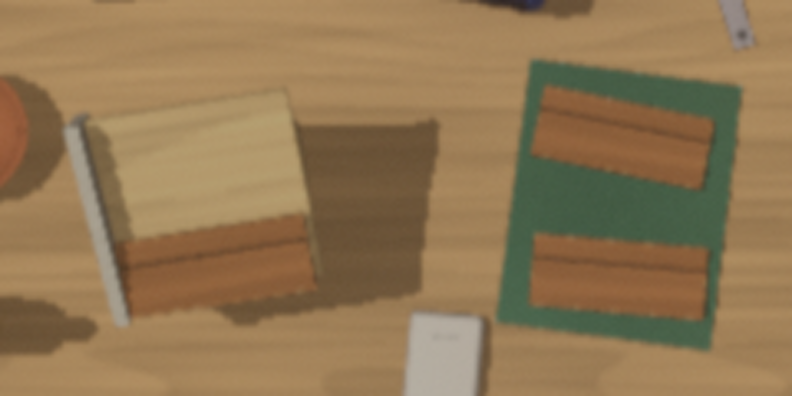

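The zoomed top view shows each strip's pencil line in the half away from the robot, so both are already the right way round. The box is turned roughly +10°. Next I'll measure both from both cameras.

```bash
cat >> h.py <<'E'
def brown(p):
    h=cv2.cvtColor(p,cv2.COLOR_BGR2HSV); m=cv2.inRange(h,(6,120,50),(16,255,255))
    return m
def blobs(mask,amin=300):
    cs,_=cv2.findContours(mask,cv2.RETR_EXTERNAL,cv2.CHAIN_APPROX_NONE)
    return [c for c in cs if cv2.contourArea(c)>amin]
def rectplane(m,c,p,n,ex,ey):
    """min area rect of contour cast on a plane, in plane coords along ex,ey about p"""
    P=onplane(m,c[:,0,:],p,n)-np.array(p); q=np.c_[P@ex,P@ey].astype(np.float32)
    (cx,cy),(w,h),a=cv2.minAreaRect(q)
    if w>h: w,h=h,w; a+=90
    a=(a+90)%180-90   # direction of short side vs ex
    return np.array(p)+cx*np.array(ex)+cy*np.array(ey),(w,h),a
E
python3 - <<'E'
from h import *
ex,ey,ez=np.eye(3)
for n,roi in (("top",(140,150,260,380)),("scene",(180,150,290,300))):
    m=imaging.camera_model(n); p=cv2.imread(f"pics/{n}0.png")
    b=brown(p); b=cv2.morphologyEx(b,cv2.MORPH_CLOSE,np.ones((3,3),np.uint8))
    z=np.zeros_like(b); r0,c0,r1,c1=roi; z[r0:r1,c0:c1]=b[r0:r1,c0:c1]
    for c in blobs(z):
        C,wh,a=rectplane(m,c,[0,0,10.],ez,ex,ey); print(n,cv2.boundingRect(c),np.round(C,1),np.round(wh,1),round(a,1))
        if n=="top" and cv2.boundingRect(c)[0]<250:
            # roof face: plane through z=~129
            C,wh,a=rectplane(m,c,[500,200,128.],ez,ex,ey); print("  roof@128",np.round(C,1),np.round(wh,1),round(a,1))
E
```

```text
top (301, 211, 53, 26) [ 486.1 -154.3   10. ] [ 64.2 158.7] -5.4
top (175, 176, 98, 63) [537.7 156.4  10. ] [175.1 313.3] 9.9
  roof@128 [529.4 138.7 128. ] [158.2 283.1] 9.9
top (301, 166, 55, 31) [ 614.9 -159.7   10. ] [ 64.6 159. ] -12.4
scene (187, 241, 60, 31) [ 618.9 -161.2   10. ] [ 67.2 161.3] -12.6
scene (198, 210, 56, 24) [ 490.3 -155.5   10. ] [ 67.8 160.3] -5.5
scene (150, 180, 150, 110) [ 522.3 -174.4   10. ] [415.  497.6] 4.6
```

Run:
```python
from h import *
s=st(); m=imaging.camera_model("wrist"); E=m["extrinsics"]; o=-E[:3,:3].T@E[:3,3]
T=R.from_euler("xyz",s["eef_rot"]).as_matrix()
print("cam in tool",np.round(T.T@(o-s["eef_pos"]),1)); print("cam axes in tool (cols x,y,z)\n",np.round(T.T@E[:3,:3].T,3))
```

```text
t 0.15 pos [175.3 494.5 195.2] rot [-3.141 -0.     2.801] F [-0.2  0.8 -0.4] T [-0.01 -0.04  0.01] gap 85.7
cam in tool [  79.6   -0.6 -178.5]
cam axes in tool (cols x,y,z)
 [[ 0.     0.95   0.313]
 [ 1.    -0.     0.   ]
 [ 0.     0.313 -0.95 ]]
```

Request:
send_rows:
  plan:
    - [85,0,0,60,0,0,0]
    - [85,20,-40,105,0,0,-10]
    - [85,50,-90,135,0,0,-20]
    - [85,80,-140,145,0,0,-30]
    - [85,110,-190,145,0,0,-40]

```text
time: 0.78
eef_pos: [286.4, 303.5, 341.5]
eef_rot: [3.14, -0.0, 2.098]
wrist_force: [0.5, 1.2, 0.2]
finger_gap: 0.993
```

Request:
send_rows:
  plan:
    - [85,35,-50,0,0,0,-10]
    - [85,70,-100,0,0,0,-20]
    - [85,105,-150,0,0,0,-30]
    - [85,140,-200,0,0,0,-30]
    - [85,175,-250,0,0,0,-30]

```text
time: 1.4
eef_pos: [461.3, 52.9, 340.6]
eef_rot: [3.141, -0.0, 1.579]
wrist_force: [1.0, 0.7, -0.5]
finger_gap: 0.996
```

Request:
send_rows:
  plan:
    - [85,25,-50,0,0,0,0]
    - [85,50,-100,-10,0,0,0]
    - [85,80,-135,-10,0,0,0]
    - [85,80,-135,-10,0,0,0]
    - [85,80,-135,-10,0,0,0]

```text
time: 2.02
eef_pos: [540.1, -80.0, 330.3]
eef_rot: [-3.141, -0.0, 1.579]
wrist_force: [0.4, -0.1, 0.1]
finger_gap: 0.993
```

Run:
```python
from h import *
st(); m,p,d=shot("wrist","w1"); st()
```

```text
t 2.02 pos [540.1 -80.  330.3] rot [-3.141 -0.     1.579] F [ 0.4 -0.1  0.1] T [-0.02 -0.01  0.04] gap 84.8
t 2.08 pos [540.  -79.5 330.6] rot [-3.141 -0.     1.58 ] F [ 0.1 -0.7 -0.2] T [ 0.02  0.04 -0.03] gap 84.8
```

View pics/w1.png

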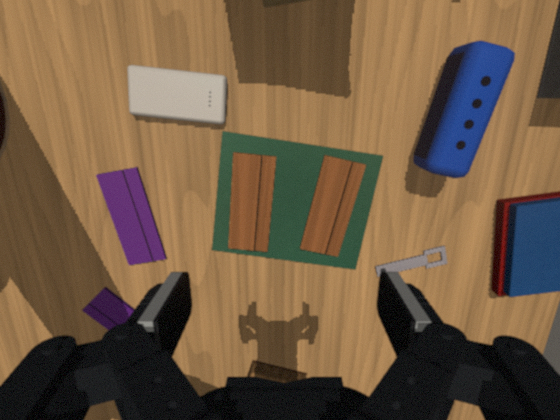

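The wrist view shows the near strip at (252,201) and the far one at (333,205), and in both the pencil line is right of centre, away from the robot.

Run:
```python
from h import *
ex,ey,ez=np.eye(3)
m,p,d=load("w1")
b=cv2.morphologyEx(brown(p),cv2.MORPH_CLOSE,np.ones((3,3),np.uint8)); z=np.zeros_like(b); z[130:270,215:385]=b[130:270,215:385]
for c in blobs(z):
    C,wh,a=rectplane(m,c,[0,0,10.],ez,ex,ey); print(cv2.boundingRect(c),np.round(C,1),np.round(wh,1),round(a,1))
    u,v=map(int,c[:,0,:].mean(0)); o,dd=rays(m,(u,v)); print(np.round(o+dd[0]*d[v,u],1))
```

```text
(215, 252, 127, 18) [ 531.5 -254.9   10. ] [ 32.  215.4] -89.5
[ 5.245e+02 -2.665e+02  4.000e-01]
(300, 156, 66, 100) [ 616.5 -160.9   10. ] [ 66.  160.3] -12.4
[ 616.1 -155.5   10.4]
(228, 153, 48, 99) [ 487.8 -155.3   10. ] [ 65.8 160.4] -5.3
[ 486.8 -149.9   10.3]
(228, 130, 157, 140) [ 631.9 -103.8   10. ] [172.5 330.6] 42.4
[625.2 -98.5  11.8]
```

Request:
send_rows:
  plan:
    - [85,0,50,30,0,0,0]
    - [85,0,110,60,0,0,0]
    - [85,0,170,70,0,0,0]
    - [85,0,230,70,0,0,0]
    - [85,0,260,70,0,0,0]

```text
time: 2.7
eef_pos: [539.0, 183.7, 401.4]
eef_rot: [3.141, -0.001, 1.583]
wrist_force: [1.3, -1.5, 0.2]
finger_gap: 0.994
```

Run:
```python
from h import *
st(); m,p,d=shot("wrist","w2"); s=st(); print(s["qd"].round(3))
```

```text
t 2.7 pos [539.  183.7 401.4] rot [ 3.141e+00 -1.000e-03  1.583e+00] F [ 1.3 -1.5  0.2] T [-0.02 -0.01  0.  ] gap 84.9
t 2.75 pos [538.8 185.9 401. ] rot [ 3.141e+00 -2.000e-03  1.584e+00] F [-2.4  1.2 -0.8] T [0.13 0.05 0.02] gap 84.8
[-0.065 -0.015 -0.027 -0.016 -0.011 -0.081]
```

View pics/w2.png

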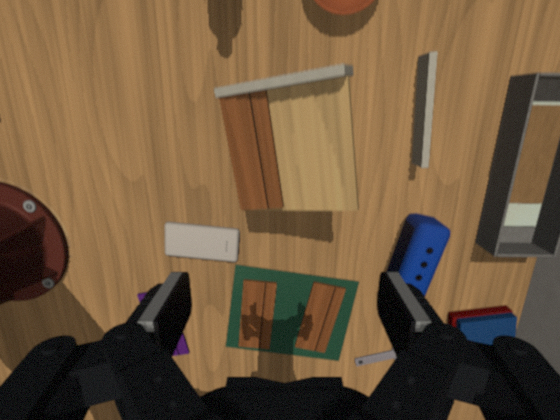

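The wrist view, taken while the arm was still settling, shows the eave strip from (222,95) to (283,208) with its pencil line near column 265, and the white board along the top at (285,80). I'll retake it now that the arm is still.

```bash
cat >> h.py <<'E'
def linefit(pts,ax):
    vx,vy,x0,y0=cv2.fitLine(pts.astype(np.float32),cv2.DIST_HUBER,0,.01,.01).ravel(); return vx,vy,x0,y0
E
python3 - <<'E'
from h import *
ex,ey,ez=np.eye(3)
m,p,d=shot("wrist","w3"); s=st(); print(s["qd"].round(3))
b=cv2.morphologyEx(brown(p),cv2.MORPH_CLOSE,np.ones((3,3),np.uint8)); z=np.zeros_like(b); z[85:220,210:292]=b[85:220,210:292]
z=cv2.morphologyEx(z,cv2.MORPH_OPEN,np.ones((5,5),np.uint8))
cs=blobs(z,500)
for c in cs: print(cv2.boundingRect(c),cv2.contourArea(c))
c=max(cs,key=cv2.contourArea); mk=np.zeros_like(b); cv2.drawContours(mk,[c],-1,255,-1); er=cv2.erode(mk,np.ones((7,7)))
v,u=np.nonzero(er); o,dd=rays(m,np.c_[u,v]); P=o+dd*d[v,u][:,None]; g=d[v,u]>0; P=P[g]
A=np.c_[P[:,:2],np.ones(len(P))]; co,*_=np.linalg.lstsq(A,P[:,2],rcond=None); res=P[:,2]-A@co
n=np.array([-co[0],-co[1],1]); n/=np.linalg.norm(n); print("plane",n,"tilt",np.degrees(np.arccos(n[2])),"az",np.degrees(np.arctan2(-n[1],-n[0])),"std",res.std(), P.mean(0))
def nominal(yaw):
    yaw=np.radians(yaw); t=np.radians(14.8); X=np.array([np.cos(yaw)*np.cos(t),np.sin(yaw)*np.cos(t),np.sin(t)]); Y=np.array([-np.sin(yaw),np.cos(yaw),0]); return X,Y,np.cross(X,Y)
c0=P.mean(0)
for yaw in (8,10,12):
    X,Y,Z=nominal(yaw); off=np.mean((P-c0)@Z); C,wh,a=rectplane(m,c,c0,Z,X,Y); print(yaw,np.round(C,1),np.round(wh,1),round(a,2))
ov=p.copy(); cv2.drawContours(ov,[c],-1,(0,255,0),1); cv2.imwrite("pics/w3o.png",cv2.resize(ov[50:230,190:380],None,fx=4,fy=3.3))
E
```

```text
t 2.8 pos [539.1 183.6 400.9] rot [ 3.141e+00 -1.000e-03  1.584e+00] F [ 0.6 -0.1  0. ] T [-0.01  0.01  0.01] gap 84.9
[-0.062 -0.012 -0.019 -0.004 -0.023 -0.046]
(210, 95, 82, 125) 7948.0
plane [-0.79230259 -0.18983331  0.57984474] tilt 54.560376696035156 az 13.473898060555962 std 25.959615344188443 [475.34584891 177.38757157  88.80328282]
8 [475.1 179.7  88.8] [139.3 184. ] -1.73
10 [474.8 179.5  88.8] [139.5 184.3] -3.67
12 [474.6 179.4  88.7] [139.7 184.6] -5.62
```

View pics/w3o.png

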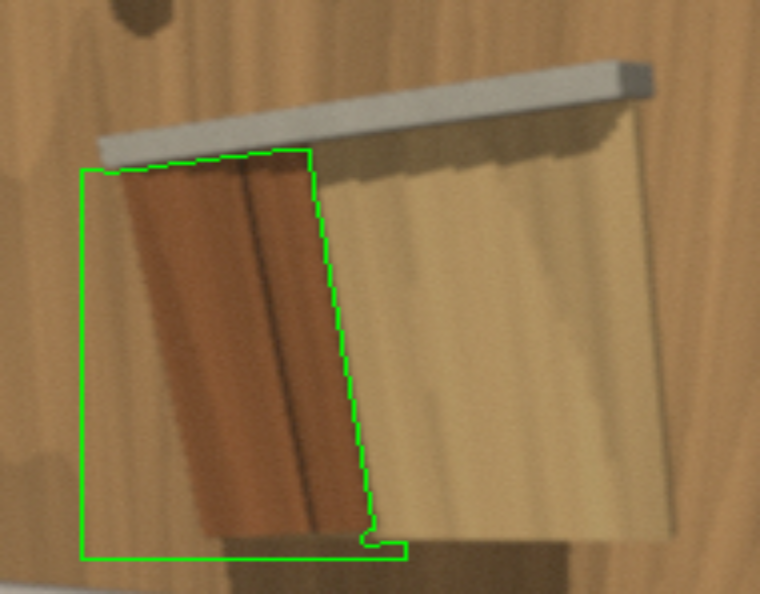

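Run:
```python
from h import *
m,p,d=shot("wrist","w4"); s=st(); print(s["qd"].round(3))
H,W=d.shape; vv,uu=np.mgrid[:H,:W]; o,dd=rays(m,np.c_[uu.ravel(),vv.ravel()]); P=(o+dd*d.ravel()[:,None]).reshape(H,W,3)
hi=(P[...,2]>95)&(d>0); hsv=cv2.cvtColor(p,cv2.COLOR_BGR2HSV)
def nominal(yaw,t=14.8):
    yaw=np.radians(yaw); t=np.radians(t); X=np.array([np.cos(yaw)*np.cos(t),np.sin(yaw)*np.cos(t),np.sin(t)]); Y=np.array([-np.sin(yaw),np.cos(yaw),0]); return X,Y,np.cross(X,Y)
win=np.zeros((H,W),bool); win[60:225,205:370]=1
br=(hsv[...,1]>140)&(hsv[...,0]<15)&hi&win
br=cv2.morphologyEx(br.astype(np.uint8)*255,cv2.MORPH_CLOSE,np.ones((5,5))); br=cv2.morphologyEx(br,cv2.MORPH_OPEN,np.ones((5,5)))
c=max(blobs(br),key=cv2.contourArea); print(cv2.boundingRect(c),cv2.contourArea(c))
mk=np.zeros_like(br); cv2.drawContours(mk,[c],-1,255,-1); er=cv2.erode(mk,np.ones((7,7)))>0
def pl(Q):
    A=np.c_[Q[:,:2],np.ones(len(Q))]; co,*_=np.linalg.lstsq(A,Q[:,2],rcond=None); r=Q[:,2]-A@co
    n=np.array([-co[0],-co[1],1]); n/=np.linalg.norm(n); print("tilt",np.degrees(np.arccos(n[2])).round(2),"az",np.degrees(np.arctan2(-n[1],-n[0])).round(2),"std",r.std().round(2),"mean",Q.mean(0).round(1),len(Q))
pl(P[er]); c0=np.median(P[er],0)
dk=(~(mk>0))&hi&win&(hsv[...,1]>70)&(P[...,2]>115); dk=cv2.erode(cv2.morphologyEx(dk.astype(np.uint8)*255,cv2.MORPH_OPEN,np.ones((9,9))),np.ones((7,7)))>0
pl(P[dk])
for yaw in (9,10,11,12):
    X,Y,Z=nominal(yaw); cc=P[er].mean(0); C,wh,a=rectplane(m,c,cc,Z,X,Y); print(yaw,np.round(C,1),np.round(wh,1),round(a,2), "low",(C-wh[0]/2*X).round(1),"up",(C+wh[0]/2*X).round(1), "-y end",(C-wh[1]/2*Y).round(1))
ov=p.copy(); cv2.drawContours(ov,[c],-1,(0,255,0),1); ov[dk]=(255,0,0); cv2.imwrite("pics/w4o.png",cv2.resize(ov[50:230,190:380],None,fx=4,fy=3.3))
```

```text
t 2.85 pos [539.4 181.9 400.9] rot [ 3.141 -0.     1.583] F [ 0.6 -0.2  1.3] T [-0.02  0.03 -0.01] gap 85.3
[-0.046 -0.008 -0.012 -0.003 -0.01  -0.014]
(220, 93, 62, 118) 5011.0
tilt 29.91 az 13.17 std 24.91 mean [495.8 197.6 129.9] 4118
tilt 23.94 az 8.73 std 0.84 mean [576.9 209.7 151.9] 7062
9 [495.6 193.1 129.6] [ 66.3 158. ] -0.27 low [464.  188.1 121.2] up [527.2 198.1 138.1] -y end [507.9 115.1 129.6]
10 [495.6 193.1 129.6] [ 66.3 158.1] -1.32 low [464.1 187.5 121.1] up [527.1 198.6 138.1] -y end [509.3 115.2 129.6]
11 [495.6 193.  129.6] [ 66.2 158.2] -2.37 low [464.2 186.9 121.1] up [527.  199.1 138. ] -y end [510.7 115.4 129.6]
12 [495.6 193.  129.6] [ 66.2 158.3] -3.42 low [464.3 186.3 121.1] up [526.9 199.6 138. ] -y end [512.1 115.5 129.6]
```

View pics/w4o.png

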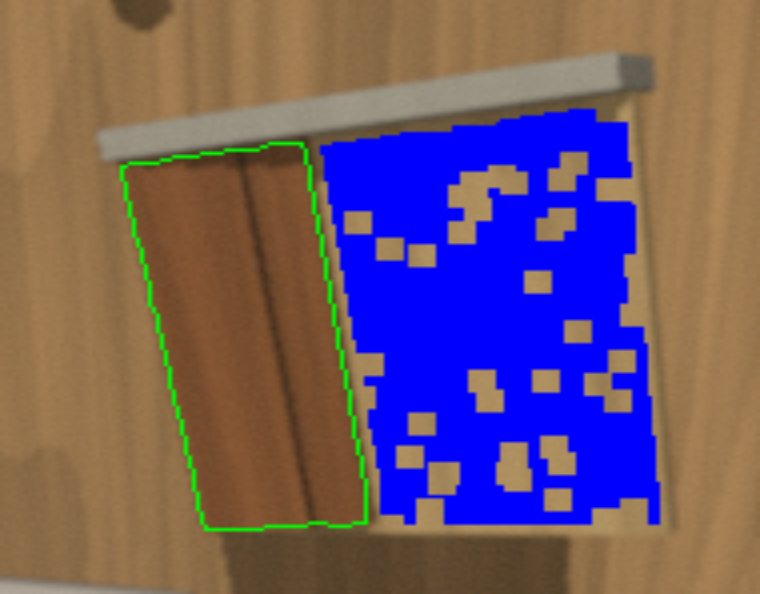

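```bash
cat >> h.py <<'E'
def nominal(yaw,t=14.8):
    yaw=np.radians(yaw); t=np.radians(t); X=np.array([np.cos(yaw)*np.cos(t),np.sin(yaw)*np.cos(t),np.sin(t)]); Y=np.array([-np.sin(yaw),np.cos(yaw),0]); return X,Y,np.cross(X,Y)
E
python3 - <<'E'
from h import *
m,p,d=load("w4")
H,W=d.shape; vv,uu=np.mgrid[:H,:W]; o,dd=rays(m,np.c_[uu.ravel(),vv.ravel()]); P=(o+dd*d.ravel()[:,None]).reshape(H,W,3)
hsv=cv2.cvtColor(p,cv2.COLOR_BGR2HSV)
hi=(P[...,2]>95)&(P[...,2]<230)
win=np.zeros((H,W),bool); win[60:225,205:370]=1
br=(hsv[...,1]>140)&(hsv[...,0]<15)&hi&win
br=cv2.morphologyEx(br.astype(np.uint8)*255,cv2.MORPH_CLOSE,np.ones((5,5))); br=cv2.morphologyEx(br,cv2.MORPH_OPEN,np.ones((5,5)))
c=max(blobs(br),key=cv2.contourArea); mk=np.zeros_like(br); cv2.drawContours(mk,[c],-1,255,-1); er=(cv2.erode(mk,np.ones((7,7)))>0)&hi
Q=P[er]
for i in range(3):
    A=np.c_[Q[:,:2],np.ones(len(Q))]; co,*_=np.linalg.lstsq(A,Q[:,2],rcond=None); r=Q[:,2]-A@co; Q=Q[abs(r)<3]
n=np.array([-co[0],-co[1],1]); n/=np.linalg.norm(n); print("tilt",np.degrees(np.arccos(n[2])),"az",np.degrees(np.arctan2(-n[1],-n[0])),r.std(),len(Q),Q.mean(0))
yaw=8.7; X,Y,Z=nominal(yaw); C,wh,a=rectplane(m,c,Q.mean(0),Z,X,Y)
Yend=C-wh[1]/2*Y; face=Yend+80*Y; print(np.round(C,1),wh,a,"face centre",face.round(1))
mid=face-3.5*Z; print("eave_mid",mid.round(1),"line",(face+11*X).round(1))
# deck prediction: deck plane under upper edge
Xb=np.array([np.cos(np.radians(yaw)),np.sin(np.radians(yaw)),0])
up=mid+33*X-3.5*Z; print("upper underside edge",up.round(1))
dm=np.array([576.9,209.7,151.9]); print("deck z there",151.9+((up-dm)@Xb)*np.tan(np.radians(24)))
# pencil line: dark ridge
g=cv2.cvtColor(p,cv2.COLOR_BGR2GRAY).astype(float); L=[]
for rr in range(110,205,5):
    cols=[u for u in range(205,370) if mk[rr,u] ]; cols=cols[12:-5]; vals=g[rr,cols]-cv2.blur(g[rr:rr+1,cols],(9,1)).ravel(); L.append((cols[int(np.argmin(vals))],rr))
PL=onplane(m,L,Q.mean(0),Z); q=np.c_[(PL-face)@X,(PL-face)@Y]; print("line x rel face centre",np.round(q[:,0],1))
E
```

```text
tilt 14.902301311341803 az 8.654523066932907 0.8070916869577671 4104 [495.62573559 197.39531105 128.32081183]
[495.4 192.9 128.1] (66.49406433105469, 158.50071716308594) 0.041255589574575424 face centre [495.3 193.6 128.1]
eave_mid [496.2 193.7 124.7] line [505.8 195.2 130.9]
upper underside edge [528.6 198.7 129.8]
deck z there 129.91626973595584
line x rel face centre [10.7 11.   9.9 10.1 10.4 10.7 10.9 11.2 10.1 10.3 10.6 10.9 11.1 11.4
 10.2 10.5 10.8 11.1 11.4]
```

Request:
send_rows:
  plan:
    - [85,-10,-50,-10,0,0,-1]
    - [85,-20,-110,-20,0,0,-3]
    - [85,-35,-170,-40,0,0,-5]
    - [85,-50,-228,-65,0,0,-5.8]
    - [85,-52.7,-285,-90,0,0,-5.8]

```text
time: 3.48
eef_pos: [486.4, -103.1, 312.6]
eef_rot: [3.14, 0.001, 1.477]
wrist_force: [0.9, -0.4, -0.5]
finger_gap: 0.996
```

Request:
send_rows:
  plan:
    - [85,0,-40,-45,0,0,0]
    - [85,0,-50,-100,0,0,0]
    - [85,0,-50,-160,0,0,0]
    - [85,0,-50,-210,0,0,0]
    - [85,0,-50,-230,0,0,0]

```text
time: 4.1
eef_pos: [485.3, -150.7, 80.1]
eef_rot: [-3.138, -0.001, 1.477]
wrist_force: [0.1, 0.1, -0.2]
finger_gap: 0.99
```

Run:
```python
from h import *
st(); m,p,d=shot("wrist","w5"); st()
```

```text
t 4.1 pos [ 485.3 -150.7   80.1] rot [-3.138e+00 -1.000e-03  1.477e+00] F [ 0.1  0.1 -0.2] T [-0.01  0.04 -0.04] gap 84.5
t 4.15 pos [ 484.8 -150.4   78.9] rot [-3.137e+00 -1.000e-03  1.477e+00] F [-1.2  0.8 -2. ] T [0.04 0.13 0.05] gap 84.8
```

View pics/w5.png

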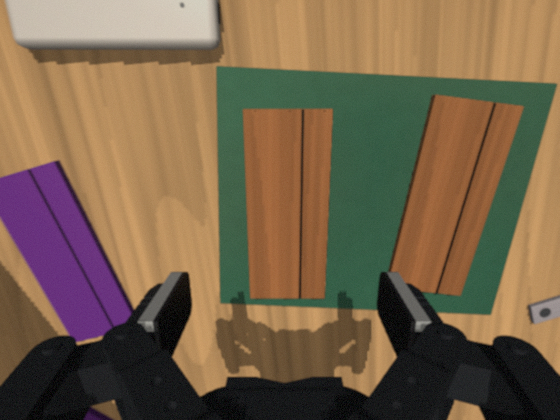

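The near strip is at (288,203) between the two finger columns and lines up with the tool. I'll re-measure it here.

Run:
```python
from h import *
ex,ey,ez=np.eye(3)
m,p,d=shot("wrist","w6"); s=st()
b=cv2.morphologyEx(brown(p),cv2.MORPH_CLOSE,np.ones((3,3),np.uint8)); 
h=cv2.cvtColor(p,cv2.COLOR_BGR2HSV); b[h[...,1]<135]=0
z=np.zeros_like(b); z[100:302,235:345]=b[100:302,235:345]; z=cv2.morphologyEx(z,cv2.MORPH_OPEN,np.ones((5,5)))
for c in blobs(z,2000):
    C,wh,a=rectplane(m,c,[0,0,10.],ez,ex,ey); print(cv2.boundingRect(c),np.round(C,1),np.round(wh,1),round(a,1))
```

```text
t 4.2 pos [ 485.6 -150.7   80.8] rot [-3.138e+00 -1.000e-03  1.477e+00] F [-0.1  0.7  0.9] T [-0.01 -0.01 -0.02] gap 84.5
(244, 110, 89, 190) [ 487.6 -155.5   10. ] [ 65.1 158.5] -5.4
```

Request:
send_rows:
  plan:
    - [85,0,0,-25,0,0,0]
    - [85,0,0,-50,0,0,0]
    - [85,0,0,-65,0,0,0]
    - [85,0,0,-70,0,0,0]
    - [85,0,0,-70,0,0,0]

```text
time: 4.82
eef_pos: [488.3, -151.2, 13.0]
eef_rot: [3.141, 0.0, 1.478]
wrist_force: [-0.2, -0.7, 0.4]
finger_gap: 0.993
```

Request:
send_rows:
  plan:
    - [85,-0.3,-4.2,-6,0,0,-0.1]
    - [85,-0.3,-4.2,-12,0,0,-0.1]
    - [85,-0.3,-4.2,-14,0,0,-0.1]
    - [85,-0.3,-4.2,-14,0,0,-0.1]
    - [75,-0.3,-4.2,-14,0,0,-0.1]
  force: 40

```text
time: 5.45
eef_pos: [487.8, -155.1, -1.5]
eef_rot: [3.142, 0.0, 1.476]
wrist_force: [0.1, -0.2, -0.3]
finger_gap: 0.879
```

Run:
```python
from h import *
m,p,d=shot("wrist","w7"); s=st()
```

```text
t 5.5 pos [ 487.9 -155.2   -1.4] rot [3.141 0.    1.476] F [ 0.4 -0.   1.3] T [-0.05  0.06 -0.02] gap 75.0
```

View pics/w7.png

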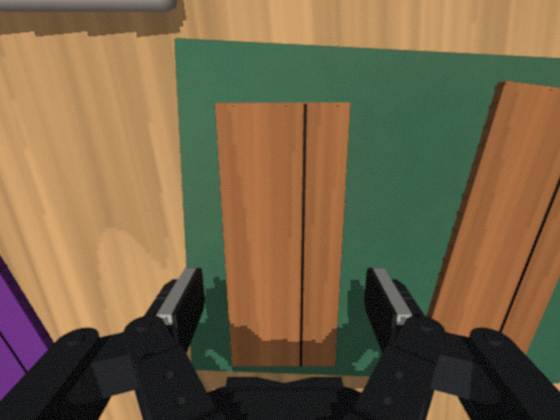

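The near strip spans columns 220 to 348. The fingers at columns 185 and 385 straddle it evenly, so I'll close now.

Request:
send_rows:
  plan:
    - [60,0,0,0,0,0,0]
    - [60,0,0,0,0,0,0]
    - [60,0,0,0,0,0,0]
    - [60,0,0,0,0,0,0]
    - [60,0,0,0,0,0,0]

```text
time: 6.12
eef_pos: [487.7, -155.2, -1.6]
eef_rot: [-3.142, -0.0, 1.476]
wrist_force: [-0.1, 0.2, -0.4]
finger_gap: 0.702
```

Run:
```python
from h import *
m,p,d=shot("wrist","w8"); s=st()
```

```text
t 6.17 pos [ 487.8 -155.2   -1.5] rot [3.142 0.    1.476] F [ 0.4 -0.4 -0.1] T [-0.02  0.07  0.01] gap 60.1
```

View pics/w8.png

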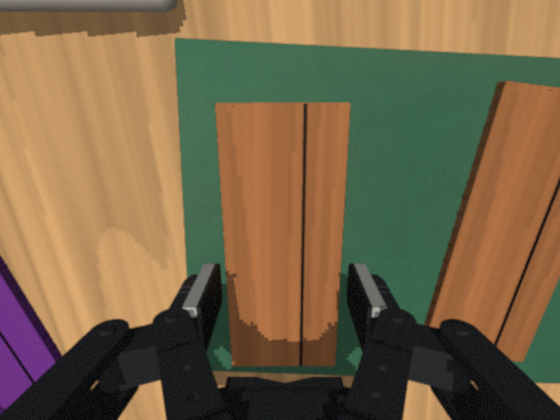

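The gap reads 60 mm and the fingers at (207,290) and (365,290) have no contact, so the tips may be above the strip or the gap scale may be off. I'll use depth to find the tips.

```bash
python3 - <<'E'
from h import *
m,p,d=load("w8"); s=st(); T=R.from_euler("xyz",s["eef_rot"]).as_matrix()
for (u,v) in [(216,268),(212,285),(205,300),(190,300),(218,275),(353,268),(360,285),(368,300),(356,275),(280,290),(280,355),(200,330),(160,340)]:
    o,dd=rays(m,(u,v)); P=o+dd[0]*d[v,u]; print((u,v),p[v,u],d[v,u].round(1),"world",P.round(1),"tool",(T.T@(P-s["eef_pos"])).round(1))
E
python3 - <<'E'
import cv2
p=cv2.imread("pics/w8.png")[240:400,150:430]
cv2.imwrite("pics/w8z.png",cv2.resize(p,None,fx=2.8,fy=2.8,interpolation=cv2.INTER_CUBIC))
E
```

```text
t 6.17 pos [ 487.8 -155.2   -1.5] rot [3.142 0.    1.476] F [ 0.4 -0.4 -0.1] T [-0.02  0.07  0.01] gap 60.1
(216, 268) [20 23 28] 144.4 world [ 459.5 -142.4   47.9] tool [ 10.1 -29.4 -49.4]
(212, 285) [11  7 12] 137.9 world [ 458.8 -146.    55.9] tool [  6.4 -29.7 -57.5]
(205, 300) [23 19 22] 124.3 world [ 459.3 -144.3   69.6] tool [  8.2 -29.4 -71.2]
(190, 300) [107 110 112] 121.1 world [ 454.7 -142.    72.4] tool [ 10.  -34.2 -74. ]
(218, 275) [18 18 22] 149.5 world [ 458.8 -147.8   44.3] tool [  4.6 -29.5 -45.9]
(353, 268) [20 20 20] 144.9 world [ 519.8 -148.4   47.4] tool [  9.8  31.3 -48.9]
(360, 285) [21 19 20] 130.9 world [ 519.7 -148.1   62. ] tool [ 10.1  31.2 -63.5]
(368, 300) [32 32 33] 119.8 world [ 520.1 -147.5   73.5] tool [ 10.7  31.5 -75. ]
(356, 275) [17 18 20] 137.3 world [ 519.6 -147.4   55.1] tool [ 10.7  30.9 -56.7]
(280, 290) [ 66 108 165] 190.8 world [ 483.8 -179.4   10.4] tool [-24.5  -1.7 -11.9]
(280, 355) [38 63 98] 205.0 world [ 479.2 -225.7   10.7] tool [-71.   -1.8 -12.3]
(200, 330) [28 30 30] 120.3 world [ 457.6 -152.4   76.5] tool [ -0.1 -30.3 -78. ]
(160, 340) [33 28 26] 98.6 world [ 452.3 -140.2   95.6] tool [ 11.5 -36.7 -97.2]
```

View pics/w8z.png

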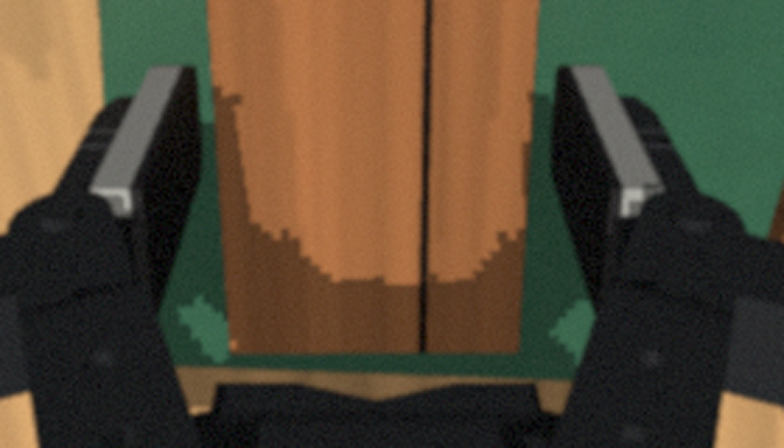

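Run:
```python
from h import *
s=st(); m,p,d=shot("scene","s9"); T=R.from_euler("xyz",s["eef_rot"]).as_matrix()
for z in (0,-10,-45,-75): 
    for y in (-30,30): print(z,y,proj(m,s["eef_pos"]+T@np.array([0,y,z])).round(1))
uv=proj(m,s["eef_pos"])[0].astype(int); x,y=uv
cv2.imwrite("pics/s9z.png",cv2.resize(p[y-90:y+60,x-90:x+90],None,fx=4,fy=4,interpolation=cv2.INTER_CUBIC)); print(uv)
```

```text
t 6.17 pos [ 487.8 -155.2   -1.5] rot [3.142 0.    1.476] F [ 0.4 -0.4 -0.1] T [-0.02  0.07  0.01] gap 60.1
0 -30 [[229.2 215.5]]
0 30 [[224.2 230.3]]
-10 -30 [[228.9 213.4]]
-10 30 [[223.8 228.3]]
-45 -30 [[227.8 206. ]]
-45 30 [[222.6 220.9]]
-75 -30 [[226.9 199.3]]
-75 30 [[221.5 214.4]]
[226 222]
```

View pics/s9z.png

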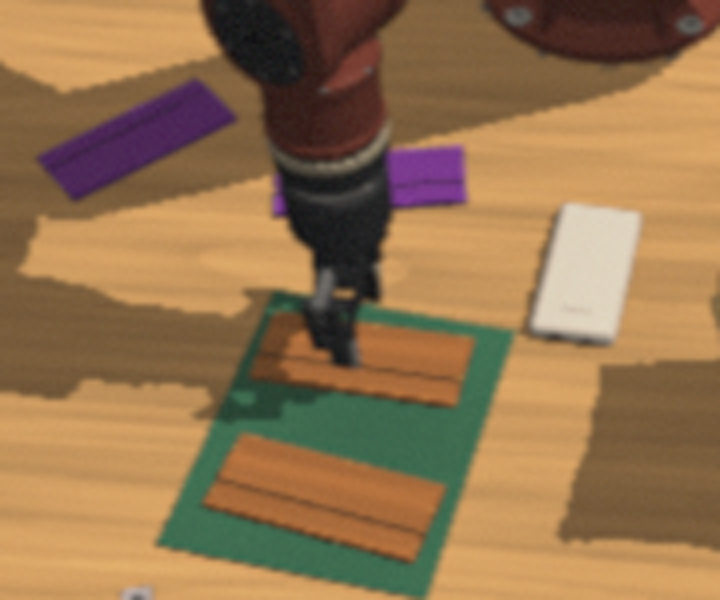

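The near finger's tip shows at zoom (350,365), which is about 40 mm behind where the reported TCP should be. Both cameras agree that the fingertips sit well above the strip. I'll measure the real tip offset by depth.

```bash
cat >> h.py <<'E'
def cloud(m,d):
    H,W=d.shape; vv,uu=np.mgrid[:H,:W]; o,dd=rays(m,np.c_[uu.ravel(),vv.ravel()]); return (o+dd*d.ravel()[:,None]).reshape(H,W,3)
E
python3 - <<'E'
from h import *
m,p,d=load("w8"); s=st(); T=R.from_euler("xyz",s["eef_rot"]).as_matrix()
Q=(cloud(m,d)-s["eef_pos"])@T
for tag in ("w8",):
  for sg in (-1,1):
    k=(d>0)&(Q[...,1]*sg>26)&(Q[...,1]*sg<50)&(abs(Q[...,0])<14)&(Q[...,2]<-22)&(Q[...,2]>-110)
    q=Q[k]; i=np.argsort(-q[:,2])[:600]; print(sg,k.sum()); print(np.histogram(q[:,2],bins=np.arange(-110,-20,6))[0]); print(q[i[::60]].round(1))
# same from older pictures with other openings
E
```

```text
t 6.22 pos [ 487.8 -155.2   -1.5] rot [3.142 0.    1.476] F [ 0.3 -0.1 -0.4] T [-0.01  0.02 -0.04] gap 60.2
-1 6001
[   0  207 2210  834  368  556  450  419  365  330  217   45    0    0]
[[ -4.9 -29.7 -40.6]
 [  8.  -29.5 -44.6]
 [-11.1 -29.5 -46.3]
 [  9.8 -31.  -48. ]
 [ -0.6 -29.6 -49.4]
 [  8.8 -29.2 -50.6]
 [ -5.1 -29.4 -51.9]
 [  5.6 -42.9 -52.9]
 [-10.6 -29.4 -53.9]
 [  6.9 -29.3 -55.1]]
1 5444
[   0  141 1779  801  334  559  460  405  378  323  212   52    0    0]
[[  0.8  30.8 -40.2]
 [  9.4  35.  -44.4]
 [ 10.   32.7 -46.4]
 [  7.4  30.2 -48.2]
 [ -0.5  30.5 -49.4]
 [  5.8  40.5 -50.7]
 [ 10.   36.7 -51.9]
 [ -2.9  30.4 -52.9]
 [  6.3  41.7 -54. ]
 [  9.9  33.9 -55.2]]
```

Request:
send_rows:
  plan:
    - [80,0,0,0,0,0,0]
    - [80,0,0,0,0,0,0]
    - [80,0,0,-8,0,0,0]
    - [80,0,0,-20,0,0,0]
    - [74,0,0,-25,0,0,0]

```text
time: 6.85
eef_pos: [486.9, -154.8, -27.8]
eef_rot: [-3.14, -0.001, 1.476]
wrist_force: [0.0, -0.5, 0.5]
finger_gap: 0.867
```

Request:
send_rows:
  plan:
    - [72,0,0,0,0,0,0]
    - [72,0,0,-4,0,0,0]
    - [72,0,0,-8,0,0,0]
    - [72,0,0,-10,0,0,0]
    - [72,0,0,-10,0,0,0]

```text
time: 7.48
eef_pos: [487.6, -155.1, -36.7]
eef_rot: [-3.141, -0.0, 1.476]
wrist_force: [-0.6, -0.4, -0.0]
finger_gap: 0.847
```

Run:
```python
from h import *
s=st(); m,p,d=shot("wrist","w10"); T=R.from_euler("xyz",s["eef_rot"]).as_matrix()
W=cloud(m,d); Q=(W-s["eef_pos"])@T
for sg in (-1,1):
    k=(d>0)&(Q[...,1]*sg>28)&(Q[...,1]*sg<52)&(abs(Q[...,0])<14)&(W[...,2]>12)
    q=Q[k]; w=W[k]; i=np.argsort(w[:,2])[:100]; print(sg,q[i[::10]].round(1)[:,[0,1,2]].tolist()[:6],"world z low",np.percentile(w[:,2],[1,3,5]).round(1))
print("strip z",np.median(W[150:250,250:300,2]))
cv2.imwrite("pics/w10z.png",cv2.resize(p[200:420,130:440],None,fx=2.5,fy=2.5,interpolation=cv2.INTER_CUBIC))
```

```text
t 7.47 pos [ 487.6 -155.1  -36.7] rot [-3.141 -0.     1.476] F [-0.6 -0.4 -0. ] T [ 0.   -0.01 -0.05] gap 72.3
-1 [[7.7, -35.4, -48.7], [1.7, -35.4, -49.0], [-6.4, -35.5, -49.3], [10.6, -36.8, -49.5], [9.2, -39.9, -49.8], [1.3, -35.6, -50.0]] world z low [13.5 15.8 17.9]
1 [[-4.1, 36.4, -48.7], [7.8, 36.8, -48.9], [10.0, 39.2, -49.2], [4.1, 36.5, -49.4], [4.7, 36.5, -49.6], [7.3, 36.7, -49.7]] world z low [13.1 15.5 17.4]
strip z 10.244191912115213
```

View pics/w10z.png

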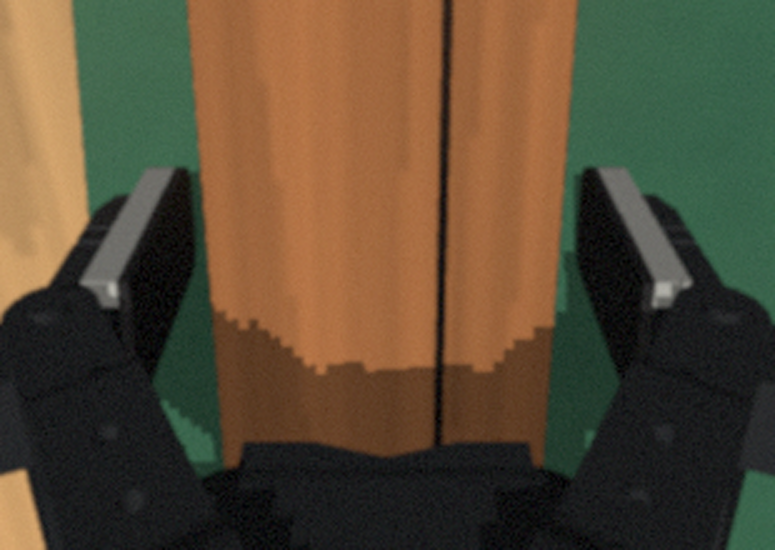

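Fingers at zoom columns 190 and 580 straddle the strip edges at 207 and 560 evenly. The tips are still around z = 11, so I'll go about 5 mm lower and close.

Request:
send_rows:
  plan:
    - [72,0,0,-2.5,0,0,0]
    - [72,0,0,-5,0,0,0]
    - [72,0,0,-5,0,0,0]
    - [58,0,0,-5,0,0,0]
    - [58,0,0,-5,0,0,0]

```text
time: 8.15
eef_pos: [489.2, -155.9, -39.0]
eef_rot: [3.139, 0.001, 1.476]
wrist_force: [-5.8, 3.6, 35.7]
finger_gap: 0.758
```

Run:
```python
from h import *
s=st(); m,p,d=shot("wrist","w11"); T=R.from_euler("xyz",s["eef_rot"]).as_matrix()
W=cloud(m,d); Q=(W-s["eef_pos"])@T
for sg in (-1,1):
    k=(d>0)&(Q[...,1]*sg>28)&(Q[...,1]*sg<52)&(abs(Q[...,0])<14)&(p.max(2)<45)&(W[...,2]>1)
    print(sg,np.percentile(W[k][:,2],[0.3,1,3,5]).round(1))
cv2.imwrite("pics/w11z.png",cv2.resize(p[200:420,130:440],None,fx=2.5,fy=2.5,interpolation=cv2.INTER_CUBIC)); st()
```

```text
t 8.15 pos [ 489.2 -155.9  -39. ] rot [3.139e+00 1.000e-03 1.476e+00] F [-5.8  3.6 35.7] T [ 0.77  1.97 -0.1 ] gap 64.8
-1 [11.2 12.4 15.1 17.6]
1 [12.2 13.5 15.7 17.8]
t 8.2 pos [ 489.2 -155.8  -39.1] rot [3.139e+00 1.000e-03 1.476e+00] F [-5.1  3.4 36.6] T [ 0.69  1.93 -0.04] gap 65.0
```

View pics/w11z.png

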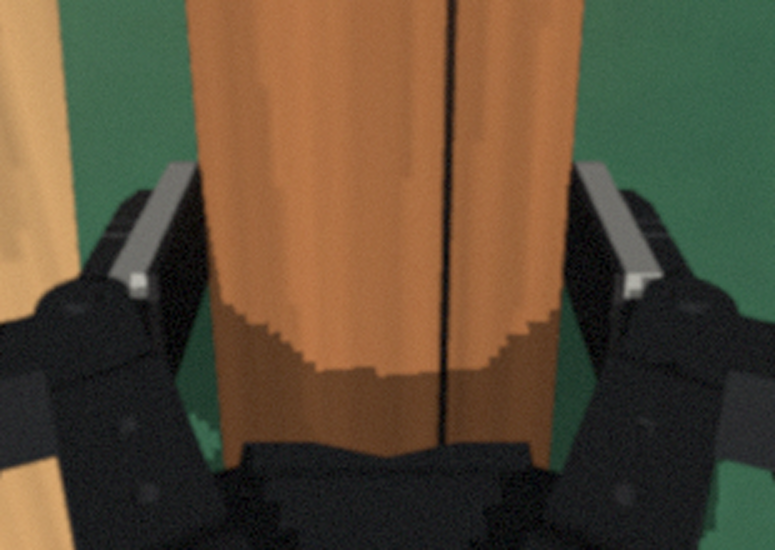

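The pads are against both edges at zoom (205,250) and (570,250) with the gap stopped at 65 mm. The 36 N upward force means the tips are pressing on the mat. I'll reopen, rise a few mm so the tips stay above the underside, and regrip.

Request:
send_rows:
  plan:
    - [72,0,0,0.5,0,0,0]
    - [72,0,0,2,0,0,0]
    - [72,0,0,5,0,0,0]
    - [72,0,0,5,0,0,0]
    - [72,0,0,5,0,0,0]

```text
time: 8.82
eef_pos: [487.7, -155.1, -36.7]
eef_rot: [-3.141, -0.0, 1.476]
wrist_force: [-0.6, 0.1, -0.9]
finger_gap: 0.847
```

Request:
send_rows:
  plan:
    - [58,0,0,0,0,0,0]
    - [58,0,0,0,0,0,0]
    - [58,0,0,0,0,0,0]
    - [58,0,0,0,0,0,0]
    - [58,0,0,0,0,0,0]

```text
time: 9.45
eef_pos: [487.7, -155.2, -36.2]
eef_rot: [3.142, 0.0, 1.476]
wrist_force: [-2.3, -0.0, 7.1]
finger_gap: 0.753
```

Request:
send_rows:
  plan:
    - [58,0,0,2,0,0,0]
    - [58,0,0,5,0,0,0]
    - [58,0,0,15,0,0,0]
    - [58,0,0,30,0,0,0]
    - [58,0,0,40,0,0,0]

```text
time: 10.07
eef_pos: [488.3, -155.4, 4.9]
eef_rot: [3.14, 0.0, 1.476]
wrist_force: [0.6, -0.1, -0.3]
finger_gap: 0.751
```

Run:
```python
from h import *
s=st(); m,p,d=shot("wrist","w12"); m2,p2,_=shot("scene","s12"); st()
cv2.imwrite("pics/s12z.png",cv2.resize(p2[130:280,140:320],None,fx=4,fy=4,interpolation=cv2.INTER_CUBIC))
```

```text
t 10.07 pos [ 488.3 -155.4    4.9] rot [3.14  0.    1.476] F [ 0.6 -0.1 -0.3] T [-0.    0.02 -0.01] gap 64.1
t 10.18 pos [ 488.9 -155.7    5. ] rot [3.139e+00 1.000e-03 1.476e+00] F [-1. -0. -1.] T [-0.01  0.04 -0.01] gap 64.0
```

View pics/w12.png

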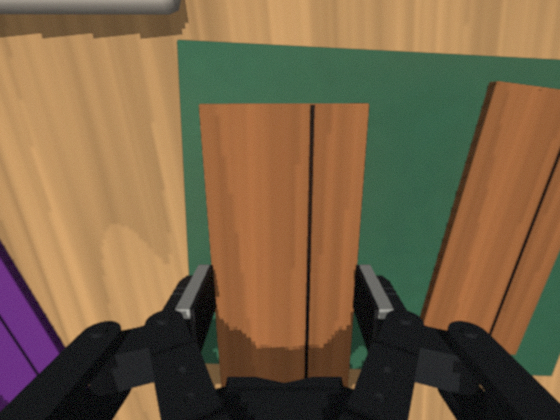

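View pics/s12z.png

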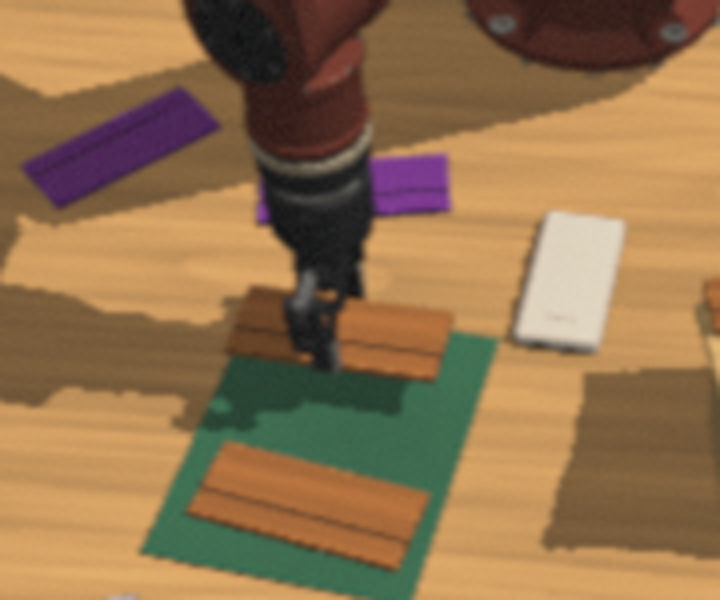

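Lifted: in the wrist view the strip spans columns 200 to 368 between the pads, and its shadow on the mat in the scene view confirms it is clear. I'll measure its pose in the tool frame.

```bash
cat >> h.py <<'E'
def held(tag,s,roi=(95,280,170,390)):
    """pose of held strip face in tool frame from wrist picture"""
    m,p,d=load(tag); T=R.from_euler("xyz",s["eef_rot"]).as_matrix(); W=cloud(m,d); Q=(W-s["eef_pos"])@T
    hsv=cv2.cvtColor(p,cv2.COLOR_BGR2HSV); r0,r1,c0,c1=roi
    k=np.zeros(d.shape,bool); k[r0:r1,c0:c1]=1
    k&=(hsv[...,0]<17)&(hsv[...,1]>110)&(d>0)&(abs(Q[...,1])<45)&(Q[...,2]<-25)
    k=cv2.erode(cv2.morphologyEx(k.astype(np.uint8)*255,cv2.MORPH_CLOSE,np.ones((5,5))),np.ones((9,9)))>0
    q=Q[k]
    for i in range(4):
        A=np.c_[q[:,:2],np.ones(len(q))]; co,*_=np.linalg.lstsq(A,q[:,2],rcond=None); r=q[:,2]-A@co; q=q[abs(r)<4]
    print("face plane in tool: slopes x,y deg",np.degrees(np.arctan(co[:2])).round(2),"z at axis",co[2].round(2),"std",r.std().round(2),len(q))
    return m,p,d,T,co
E
python3 - <<'E'
from h import *
s=st(); m,p,d,T,co=held("w12",s)
# edges: cast on face plane in tool
n=np.array([-co[0],-co[1],1.]); nw=T@n; pw=s["eef_pos"]+T@np.array([0,0,co[2]])
hsv=cv2.cvtColor(p,cv2.COLOR_BGR2HSV)
E=[]
for r in range(115,250,10):
    row=(hsv[r,:,0]<17)&(hsv[r,:,1]>110); c=284
    l=c
    while row[l] or row[l-1] or row[l-2] or row[l-3] or row[l-4] : l-=1
    u=c
    while row[u] or row[u+1]or row[u+2] or row[u+3] or row[u+4]: u+=1
    a,b=(onplane(m,[(l-.0,r),(u+.0,r)],pw,nw)-s["eef_pos"])@T; E.append((a[0],a[1],b[1]))
E=np.array(E); print(E.round(1))
print("low edge fit",np.polyfit(E[:,0],E[:,1],1),"up",np.polyfit(E[:,0],E[:,2],1))
# +y end
col=[]
for u in range(215,360,15):
    v=150
    while (hsv[v,u,0]<17 and hsv[v,u,1]>110) or (hsv[v-3,u,0]<17 and hsv[v-3,u,1]>110): v-=1
    col.append((u,v+1))
e=(onplane(m,col,pw,nw)-s["eef_pos"])@T; print("end x",e[:,0].round(1))
E
```

```text
t 10.18 pos [ 488.9 -155.7    5. ] rot [3.139e+00 1.000e-03 1.476e+00] F [-1. -0. -1.] T [-0.01  0.04 -0.01] gap 64.0
face plane in tool: slopes x,y deg [-0.02  0.07] z at axis -46.23 std 0.61 24757
[[ 75.1 -32.8  32.8]
 [ 71.3 -32.8  33.1]
 [ 67.5 -33.1  33.1]
 [ 63.6 -33.   33. ]
 [ 59.6 -32.9  32.9]
 [ 55.5 -32.8  33.2]
 [ 51.4 -32.7  33.1]
 [ 47.2 -33.   33. ]
 [ 42.9 -33.   32.9]
 [ 38.5 -32.9  32.8]
 [ 34.  -32.8  33.2]
 [ 29.4 -32.7  33.1]
 [ 24.7 -33.   33. ]
 [ 20.  -32.9  32.9]]
low edge fit [-4.57964678e-04 -3.28576483e+01] up [6.10812865e-04 3.29739030e+01]
end x [79.2 79.2 79.2 79.2 79.2 79.2 79.2 79.2 79.2 79.2]
```

```bash
cat >> h.py <<'E'
EAVE=np.array([496.2,193.7,124.7]); YAW=8.7
def tgt(C,off=(-0.5,0,-42.7)):
    X,Y,Z=nominal(YAW); M=np.c_[Y,X,-Z]; return C-M@np.array(off),M
def shiftto(pos,M,s):
    T=R.from_euler("xyz",s["eef_rot"]).as_matrix()
    print("shift",(pos-s["eef_pos"]).round(1),"turn",np.degrees(R.from_matrix(M@T.T).as_rotvec()).round(2))
E
python3 - <<'E'
from h import *
s=st(); X,Y,Z=nominal(YAW); print(X.round(4),Y.round(4),Z.round(4))
C1=EAVE+44*X+7*Z; P,M=tgt(C1); print("C1",C1.round(1),"TCP",P.round(1),"euler",R.from_matrix(M).as_euler("xyz").round(3))
H=P+40*Z-15*Y; print("hover",H.round(1)); shiftto(H,M,s)
E
```

```text
t 10.18 pos [ 488.9 -155.7    5. ] rot [3.139e+00 1.000e-03 1.476e+00] F [-1. -0. -1.] T [-0.01  0.04 -0.01] gap 64.0
[0.9557 0.1462 0.2554] [-0.1513  0.9885  0.    ] [-0.2525 -0.0386  0.9668]
C1 [536.5 199.9 142.7] TCP [547.2 202.  101.4] euler [2.883 0.    1.723]
hover [539.4 185.6 140.1]
shift [ 50.5 341.3 135.1] turn [  0.47 -14.69  14.05]
```

Request:
send_rows:
  plan:
    - [58,0,0,45,0,0,0]
    - [58,5,10,95,0,0,0]
    - [58,10,40,135,0,-3,3]
    - [58,20,80,170,0.2,-6,6]
    - [58,30,125,190,0.3,-9,8.5]

```text
time: 10.8
eef_pos: [518.7, -29.4, 195.4]
eef_rot: [2.981, -0.008, 1.626]
wrist_force: [1.1, -0.2, -0.8]
finger_gap: 0.752
```

Request:
send_rows:
  plan:
    - [58,5,45,5,0,-2,2]
    - [58,10,95,5,0.1,-4,4]
    - [58,15,145,5,0.1,-5.6,5.5]
    - [58,18,190,0,0.1,-5.6,5.5]
    - [58,18,210,0,0.1,-5.6,5.5]

```text
time: 11.42
eef_pos: [535.0, 182.0, 192.9]
eef_rot: [2.888, -0.0, 1.724]
wrist_force: [0.1, 0.3, -0.6]
finger_gap: 0.75
```

Request:
send_rows:
  plan:
    - [58,0,0,0,0,0,0]
    - [58,0,0,0,0,0,0]
    - [58,0,0,0,0,0,0]
    - [58,0,0,0,0,0,0]
    - [58,0,0,0,0,0,0]

```text
time: 12.05
eef_pos: [535.8, 179.4, 193.5]
eef_rot: [2.887, -0.0, 1.721]
wrist_force: [-0.0, 0.1, -0.1]
finger_gap: 0.758
```

Run:
```python
from h import *
s=st(); m,p,d=shot("wrist","w13")
X,Y,Z=nominal(YAW); C1=EAVE+44*X+7*Z; P,M=tgt(C1); shiftto(P+40*Z-15*Y,M,s); shiftto(P,M,s)
held("w13",s,(95,280,150,400))
```

```text
t 12.05 pos [535.8 179.4 193.5] rot [ 2.887 -0.     1.721] F [-0.   0.1 -0.1] T [-0.04  0.28  0.  ] gap 64.7
shift [  3.5   6.3 -53.4] turn [ 0.03 -0.23  0.09]
shift [ 11.3  22.6 -92.1] turn [ 0.03 -0.23  0.09]
face plane in tool: slopes x,y deg [-0.01  0.01] z at axis -46.22 std 0.6 24835
```

View pics/w13.png

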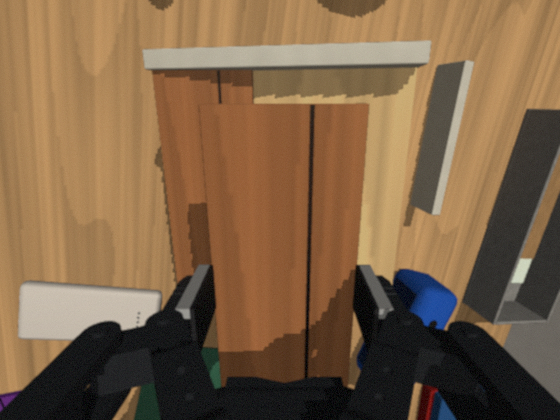

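The held strip (columns 205 to 365) lies parallel to the white board along row 55 and to the eave strip. The eave pencil line is visible at (219,85), so I'll check the predicted line and board against this view.

Run:
```python
from h import *
m,p,d=load("w13"); X,Y,Z=nominal(YAW)
L=EAVE+3.5*Z
for y in (60,70,78,80): print(y,"line",proj(m,L+11*X+y*Y).round(1),"low",proj(m,L-33*X+y*Y).round(1),"up",proj(m,L+33*X+y*Y).round(1))
g=p[75:100:6,205:240].astype(int).sum(2)
print([205+int(np.argmin(r)) for r in g], list(range(75,100,6)))
cv2.imwrite("pics/w13z.png",cv2.resize(p[30:130,130:330],None,fx=4,fy=4,interpolation=cv2.INTER_CUBIC))
for r in (75,81,87,93,99): print(r,proj(m,L+11*X+80*Y)[0].round(1), (onplane(m,[(205+int(np.argmin(p[r,205:240].astype(int).sum(1))),r)],L,Z)[0]-L)@np.c_[X,Y])
```

```text
60 line [[220.6 101.4]] low [[155.5 101.5]] up [[253.2 101.3]]
70 line [[219.7  85.5]] low [[153.6  85.6]] up [[252.8  85.5]]
78 line [[218.9  72.5]] low [[152.1  72.6]] up [[252.4  72.4]]
80 line [[218.7  69.2]] low [[151.7  69.3]] up [[252.3  69.1]]
[218, 219, 219, 220, 220] [75, 81, 87, 93, 99]
75 [218.7  69.2] [10.30237453 76.47376213]
81 [218.7  69.2] [10.727007   72.79286748]
87 [218.7  69.2] [10.49012719 69.07330888]
93 [218.7  69.2] [10.9203801  65.31243561]
99 [218.7  69.2] [10.68197327 61.51150949]
```

View pics/w13z.png

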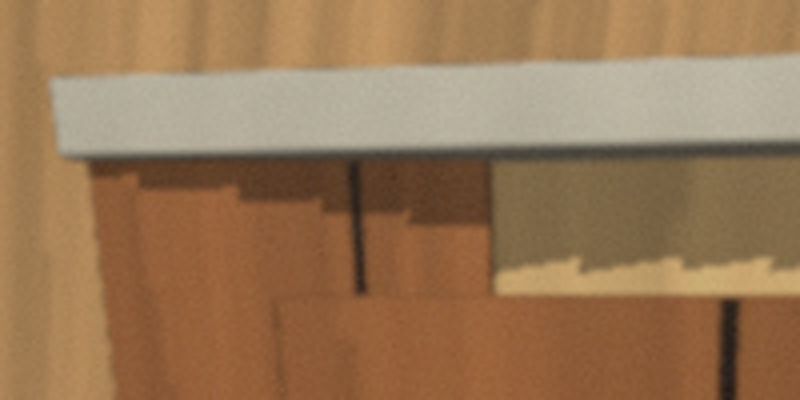

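The prediction and the image agree within 0.5 mm. Going down to 3 mm above the seat, 5 mm short of the board.

Request:
send_rows:
  plan:
    - [58,2,4,-30,0,0,0]
    - [58,4,7,-55,0,-0.2,0.1]
    - [58,8,10,-74,0,-0.2,0.1]
    - [58,11,15,-85,0,-0.2,0.1]
    - [58,11.3,17.6,-89.2,0,-0.2,0.1]

```text
time: 12.72
eef_pos: [547.1, 197.6, 103.9]
eef_rot: [2.884, 0.0, 1.724]
wrist_force: [-0.0, -0.2, -0.8]
finger_gap: 0.751
```

Request:
send_rows:
  plan:
    - [58,0,0,0,0,0,0]
    - [58,0,0,0,0,0,0]
    - [58,0,0,0,0,0,0]
    - [58,0,0,0,0,0,0]
    - [58,0,0,0,0,0,0]

```text
time: 13.35
eef_pos: [547.1, 197.4, 104.4]
eef_rot: [2.884, 0.0, 1.724]
wrist_force: [-0.2, -0.6, -0.9]
finger_gap: 0.749
```

Run:
```python
from h import *
s=st(); m,p,d=shot("wrist","w14")
X,Y,Z=nominal(YAW); C1=EAVE+44*X+7*Z; P,M=tgt(C1); shiftto(P,M,s); e=P-s["eef_pos"]; print("err along X,Y,Z",(e@X).round(2),(e@Y).round(2),(e@Z).round(2))
cv2.imwrite("pics/w14z.png",cv2.resize(p[30:330,130:430],None,fx=2,fy=2,interpolation=cv2.INTER_CUBIC))
```

```text
t 13.35 pos [547.1 197.4 104.4] rot [2.884 0.    1.724] F [-0.2 -0.6 -0.9] T [-0.04  0.26 -0.04] gap 64.0
shift [ 0.1  4.6 -3. ] turn [ 0.03 -0.02 -0.05]
err along X,Y,Z 0.02 4.53 -3.09
```

View pics/w14z.png

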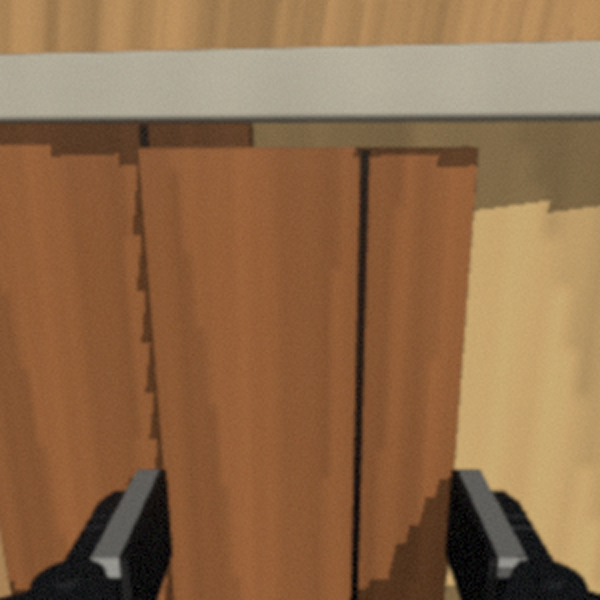

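The lower edge covers the eave pencil line at zoom (140,150), with a small gap to the board at row 120. Next I'll push along +Y, lowering slightly.

Request:
send_rows:
  plan:
    - [58,-0.3,2,0,0,0,0]
    - [58,-0.4,4,-1,0,0,0]
    - [58,-0.4,5,-1.5,0,0,0]
    - [58,-0.5,5.5,-1.5,0,0,0]
    - [58,-0.5,5.5,-1.5,0,0,0]

```text
time: 14.02
eef_pos: [546.5, 202.3, 102.7]
eef_rot: [2.884, 0.002, 1.723]
wrist_force: [0.4, -5.0, -0.2]
finger_gap: 0.756
```

Request:
send_rows:
  plan:
    - [58,0,0.4,0,0,0,0]
    - [58,0.2,0.4,-0.7,0,0,0]
    - [58,0.4,0.4,-1.4,0,0,0]
    - [58,0.5,0.4,-1.9,0,0,0]
    - [58,0.5,0.4,-1.9,0,0,0]

```text
time: 14.65
eef_pos: [547.1, 202.4, 101.3]
eef_rot: [2.884, 0.002, 1.722]
wrist_force: [-3.0, -6.8, 6.8]
finger_gap: 0.752
```

Run:
```python
from h import *
s=st(); m,p,d=shot("wrist","w15")
X,Y,Z=nominal(YAW); C1=EAVE+44*X+7*Z; P,M=tgt(C1); shiftto(P,M,s); e=P-s["eef_pos"]; print("err along X,Y,Z",(e@X).round(2),(e@Y).round(2),(e@Z).round(2)); f=s["wrist_force"]; print("F XYZ",f@X,f@Y,f@Z)
cv2.imwrite("pics/w15z.png",cv2.resize(p[30:330,130:430],None,fx=2,fy=2,interpolation=cv2.INTER_CUBIC))
held("w15",s,(95,280,150,400))
```

```text
t 14.65 pos [547.1 202.4 101.3] rot [2.884e+00 2.000e-03 1.722e+00] F [-3.  -6.8  6.8] T [-1.35  0.47 -0.49] gap 64.2
shift [ 0.1 -0.4  0.1] turn [ 0.12 -0.01  0.01]
err along X,Y,Z 0.1 -0.37 0.13
F XYZ -2.1379675620561134 -6.307703279045419 7.5680938500340735
face plane in tool: slopes x,y deg [-0.31 -0.08] z at axis -46.27 std 0.6 25470
```

View pics/w15z.png

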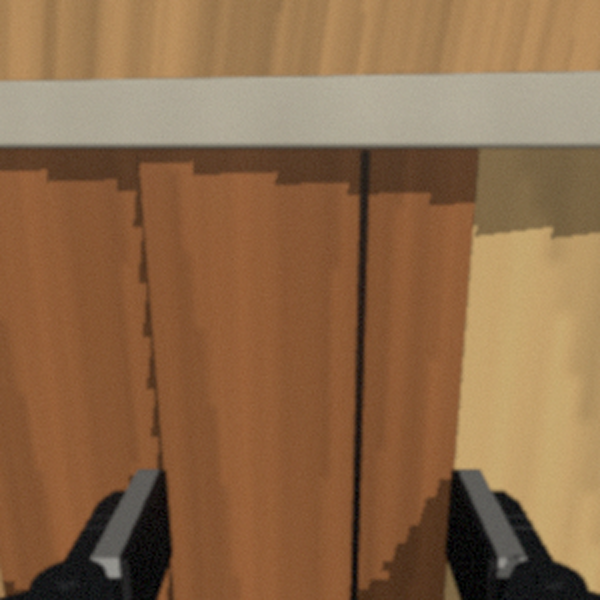

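The strip now touches the board (row 147, no gap) and the surface (7.6 N square to the face). Releasing slowly.

Request:
send_rows:
  plan:
    - [67,0,0,0,0,0,0]
    - [69,0,0,0,0,0,0]
    - [72,0,0,0,0,0,0]
    - [76,0,0,0,0,0,0]
    - [80,0,0,0,0,0,0]

```text
time: 15.32
eef_pos: [547.0, 203.4, 100.8]
eef_rot: [2.884, 0.0, 1.724]
wrist_force: [-0.5, -0.0, -0.1]
finger_gap: 0.938
```

Request:
send_rows:
  plan:
    - [82,-1.2,-0.2,5,0,0,0]
    - [82,-4,-1,15,0,0,0]
    - [82,-9,-1.5,35,0,0,0]
    - [82,-14,-2,55,0,0,0]
    - [82,-20,-3,75,0,0,0]

```text
time: 15.95
eef_pos: [526.9, 200.3, 177.4]
eef_rot: [2.883, 0.0, 1.724]
wrist_force: [0.4, -0.5, -0.3]
finger_gap: 0.962
```

Run:
```python
from h import *
s=st(); m,p,d=shot("wrist","w16")
```

```text
t 15.95 pos [526.9 200.3 177.4] rot [2.883 0.    1.724] F [ 0.4 -0.5 -0.3] T [-0.06  0.24  0.05] gap 82.1
```

View pics/w16.png

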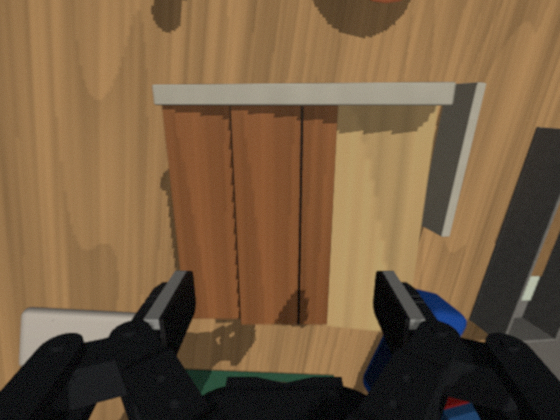

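The first strip lies flush under the board at row 104, its lower edge near column 234 and its pencil line at column 300. I'll measure it numerically.

```bash
cat >> h.py <<'E'
def checklaid(tag,k,rows,c0=(230,245),seed=270):
    """k-th strip (1,2) : depth plane and edges vs nominal; coordinates relative to nominal centre of face"""
    m,p,d=load(tag); X,Y,Z=nominal(YAW); F=EAVE+3.5*Z+k*(44*X+7*Z); W=cloud(m,d); q=(W-F)@np.c_[X,Y,Z]
    g=(abs(q[...,0])<28)&(abs(q[...,1])<70)&(abs(q[...,2])<15)&(d>0); a=q[g]
    A=np.c_[a[:,:2],np.ones(len(a))]; co,*_=np.linalg.lstsq(A,a[:,2],rcond=None); print("strip",k,"plane slopes deg",np.degrees(co[:2]).round(2),"z off",co[2].round(2),"std",(a[:,2]-A@co).std().round(2))
    gr=p.astype(int).sum(2); out=[]
    for y in rows:
        # profile along X on the nominal face plane
        xs=np.arange(-40,41,.25); uv=proj(m,F+xs[:,None]*X+y*Y+0*Z)
        pr=cv2.remap(p,uv[:,0].astype(np.float32)[None],uv[:,1].astype(np.float32)[None],cv2.INTER_LINEAR)[0].astype(float)
        s=pr.sum(1); i=(xs>4)&(xs<18); xl=xs[i][np.argmin(s[i])]
        gg=np.abs(np.gradient(cv2.GaussianBlur(pr,(1,9),0),axis=0)).sum(1)
        i=(xs>-39)&(xs<-27); lo=xs[i][np.argmax(gg[i])]; i=(xs>27)&(xs<39); up=xs[i][np.argmax(gg[i])]
        out.append((y,lo,xl,up))
    print(np.array(out).round(1))
E
python3 - <<'E'
from h import *
checklaid("w16",1,range(-60,71,20)); checklaid("w16",0,range(-60,71,20))
m,p,d=load("w16"); X,Y,Z=nominal(YAW)
for k in (0,1):
    F=EAVE+3.5*Z+k*(44*X+7*Z)
    for x in (-20,-10,0,20):
        ys=np.arange(-95,-65,.25); uv=proj(m,F+x*X+ys[:,None]*Y); pr=cv2.remap(p,uv[:,0].astype(np.float32)[None],uv[:,1].astype(np.float32)[None],cv2.INTER_LINEAR)[0].astype(float)
        gg=np.abs(np.gradient(cv2.GaussianBlur(pr,(1,9),0),axis=0)).sum(1); print(k,x,"-y end",ys[np.argmax(gg)])
E
```

```text
strip 1 plane slopes deg [0.18 0.01] z off -0.2 std 0.63
[[-60.  -34.8  11.   33. ]
 [-40.  -32.5  11.2  33. ]
 [-20.  -34.2  11.   33. ]
 [  0.  -32.5  11.2  33.2]
 [ 20.  -32.8  11.   33. ]
 [ 40.  -32.5  11.2  33.2]
 [ 60.  -34.5  11.   33.2]]
strip 0 plane slopes deg [9.6  0.07] z off 1.91 std 1.97
[[-60.  -38.8   9.8  31.5]
 [-40.  -29.8   9.2  27.5]
 [-20.  -36.2   9.2  36.2]
 [  0.  -37.2   9.5  31.2]
 [ 20.  -36.5   9.2  37. ]
 [ 40.  -33.8   9.2  31.2]
 [ 60.  -34.    9.5  37.8]]
0 -20 -y end -93.0
0 -10 -y end -90.0
0 0 -y end -83.75
0 20 -y end -88.75
1 -20 -y end -80.5
1 -10 -y end -81.5
1 0 -y end -80.75
1 20 -y end -80.0
```

Strip 1 is within 0.3 mm and 0.2° of where it should be. Next is strip 2, so I'll work out the turn back.

Run:
```python
from h import *
s=st(); M=R.from_euler("xyz",[np.pi,0,np.radians(77.6)]).as_matrix(); shiftto(np.array([616.5,-160.9,20]),M,s)
```

```text
t 16.0 pos [527.7 200.6 180. ] rot [2.88  0.    1.724] F [0.2 0.3 2.2] T [-0.01  0.13  0.04] gap 81.8
shift [  88.8 -361.5 -160. ] turn [  0.48  15.06 -21.05]
```

Request:
send_rows:
  plan:
    - [82,5,-40,30,0,3,-4]
    - [82,15,-95,40,-1,6,-8]
    - [82,30,-150,40,-2,9,-13]
    - [82,45,-205,40,-2,12,-17]
    - [82,60,-260,30,-2,14.3,-21]

```text
time: 16.62
eef_pos: [588.2, -61.5, 206.8]
eef_rot: [3.13, 0.042, 1.358]
wrist_force: [1.9, 0.1, -0.7]
finger_gap: 0.961
```

Run:
```python
from h import *
s=st(); M=R.from_euler("xyz",[np.pi,0,np.radians(77.6)]).as_matrix(); shiftto(np.array([616.5,-160.9,20]),M,s)
```

```text
t 16.62 pos [588.2 -61.5 206.8] rot [3.13  0.042 1.358] F [ 1.9  0.1 -0.7] T [-0.01 -0.03  0.03] gap 82.1
shift [  28.3  -99.4 -186.8] turn [ 2.52  0.13 -0.24]
```

Request:
send_rows:
  plan:
    - [82,10,-35,-40,1.2,0,0]
    - [82,20,-70,-90,2.5,0.1,-0.2]
    - [82,28.3,-95,-130,2.5,0.1,-0.2]
    - [82,28.3,-99.4,-150,2.5,0.1,-0.2]
    - [82,28.3,-99.4,-150,2.5,0.1,-0.2]

```text
time: 17.25
eef_pos: [614.0, -159.1, 54.3]
eef_rot: [-3.138, -0.0, 1.356]
wrist_force: [0.3, -0.1, -0.3]
finger_gap: 0.961
```

Run:
```python
from h import *
ex,ey,ez=np.eye(3)
s=st(); m,p,d=shot("wrist","w17")
M=R.from_euler("xyz",[np.pi,0,np.radians(77.6)]).as_matrix(); shiftto(np.array([616.5,-160.9,20]),M,s)
W=cloud(m,d); b=((W[...,2]>6.5)&(W[...,2]<14)).astype(np.uint8)*255; b&=cv2.inRange(cv2.cvtColor(p,cv2.COLOR_BGR2HSV),(4,110,40),(17,255,255)); b=cv2.morphologyEx(cv2.morphologyEx(b,cv2.MORPH_CLOSE,np.ones((7,7))),cv2.MORPH_OPEN,np.ones((5,5)))
for c in blobs(b,2000):
    C,wh,a=rectplane(m,c,[0,0,10.],ez,ex,ey); print(cv2.boundingRect(c),np.round(C,1),np.round(wh,1),round(a,1))
```

```text
t 17.25 pos [ 614.  -159.1   54.3] rot [-3.138 -0.     1.356] F [ 0.3 -0.1 -0.3] T [ 0.02 -0.03  0.01] gap 82.1
shift [  2.5  -1.8 -34.3] turn [-0.06 -0.19 -0.11]
(238, 105, 101, 209) [ 616.8 -161.1   10. ] [ 65.5 158.9] -12.4
```

View pics/w17.png

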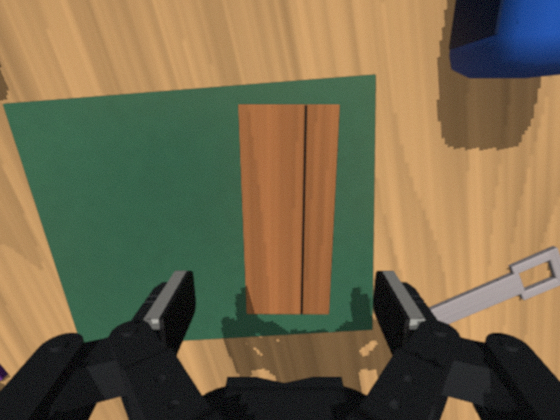

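Run:
```python
from h import *
m,p,d=load("w17"); s=st(); T=R.from_euler("xyz",s["eef_rot"]).as_matrix()
for uv in [(432,320),(450,300)]:
    P=onz(m,uv,4)[0]; print(uv,P.round(1),((P-np.array([616.8,-161.1,4]))@T).round(1))
M=R.from_euler("xyz",[np.pi,0,np.radians(77.6)]).as_matrix(); shiftto(np.array([616.8,-161.1,-36.7]),M,s)
```

```text
t 17.3 pos [ 615.  -159.    55.9] rot [-3.14  -0.     1.357] F [-1.   0.   0.5] T [-0.02 -0.05  0.01] gap 82.2
(432, 320) [ 714.9 -274.7    4. ] [-9.02e+01  1.20e+02 -1.00e-01]
(450, 300) [ 730.6 -258.4    4. ] [-71.  131.8  -0.2]
shift [  1.8  -2.1 -92.6] turn [-0.02 -0.07 -0.15]
```

The far strip at (290,210) is centred between the fingers, and the opener is more than 100 mm clear.

Request:
send_rows:
  plan:
    - [82,1,-1,-25,0,0,0]
    - [82,2,-2,-50,0,0,0]
    - [82,2,-2,-70,0,0,-0.1]
    - [74,2,-2,-77,0,0,-0.1]
    - [74,2,-2,-77,0,0,-0.1]

```text
time: 17.92
eef_pos: [617.9, -160.9, -20.2]
eef_rot: [3.141, 0.0, 1.356]
wrist_force: [0.0, -0.1, -0.7]
finger_gap: 0.868
```

Run:
```python
from h import *
s=st(); m,p,d=shot("wrist","w18"); M=R.from_euler("xyz",[np.pi,0,np.radians(77.6)]).as_matrix(); shiftto(np.array([616.8,-161.1,-36.7]),M,s)
```

```text
t 17.93 pos [ 617.9 -160.9  -20.2] rot [3.141 0.    1.356] F [ 0.  -0.1 -0.7] T [-0.02 -0.05  0.02] gap 74.2
shift [ -1.1  -0.2 -16.5] turn [ 0.02  0.03 -0.09]
```

View pics/w18.png

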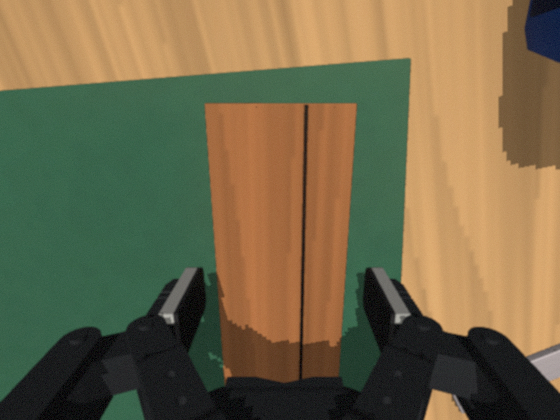

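The strip spans columns 210 to 355, and the fingers are symmetric about it. Lowering the last 16.5 mm, then gripping.

Request:
send_rows:
  plan:
    - [73,-1,-0.2,-8,0,0,-0.1]
    - [73,-1,-0.2,-14,0,0,-0.1]
    - [73,-1,-0.2,-16.3,0,0,-0.1]
    - [73,-1,-0.2,-16.3,0,0,-0.1]
    - [73,-1,-0.2,-16.3,0,0,-0.1]

```text
time: 18.6
eef_pos: [616.4, -161.3, -37.4]
eef_rot: [-3.141, 0.0, 1.354]
wrist_force: [-0.3, 1.1, -0.6]
finger_gap: 0.854
```

Request:
send_rows:
  plan:
    - [58,0,0,0,0,0,0]
    - [58,0,0,0,0,0,0]
    - [58,0,0,0,0,0,0]
    - [58,0,0,0,0,0,0]
    - [58,0,0,0,0,0,0]

```text
time: 19.23
eef_pos: [616.6, -161.4, -36.8]
eef_rot: [3.141, 0.0, 1.354]
wrist_force: [-1.3, 0.7, 5.5]
finger_gap: 0.751
```

Request:
send_rows:
  plan:
    - [58,0,0,2,0,0,0]
    - [58,0,0,5,0,0,0]
    - [58,0,0,15,0,0,0]
    - [58,0,0,30,0,0,0]
    - [58,0,0,40,0,0,0]

```text
time: 19.85
eef_pos: [617.0, -161.5, 4.2]
eef_rot: [3.14, 0.0, 1.354]
wrist_force: [0.8, -0.2, -0.3]
finger_gap: 0.756
```

```bash
cat >> h.py <<'E'
def heldedges(tag,s,roi=(95,280,150,400)):
    m,p,d,T,co=held(tag,s,roi); n=np.array([-co[0],-co[1],1.]); nw=T@n; pw=s["eef_pos"]+T@np.array([0,0,co[2]])
    for x in (20,35,50,65):
        out=[]
        for sg in (-1,1):
            ys=sg*np.arange(25,42,.25); Pt=s["eef_pos"]+(np.c_[np.full(len(ys),x),ys,co[2]+co[0]*x+co[1]*ys])@T.T
            uv=proj(m,Pt).astype(np.float32); pr=cv2.remap(p,uv[:,0][None],uv[:,1][None],cv2.INTER_LINEAR)[0].astype(float)
            gg=np.abs(np.gradient(cv2.GaussianBlur(pr,(1,7),0),axis=0)).sum(1); out.append(ys[np.argmax(gg)])
        print("x",x,"edges",out)
    xs=np.arange(65,92,.25); Pt=s["eef_pos"]+(np.c_[xs,0*xs,co[2]+co[0]*xs])@T.T; uv=proj(m,Pt).astype(np.float32); pr=cv2.remap(p,uv[:,0][None],uv[:,1][None],cv2.INTER_LINEAR)[0].astype(float)
    gg=np.abs(np.gradient(cv2.GaussianBlur(pr,(1,7),0),axis=0)).sum(1); print("+end x",xs[np.argmax(gg)])
E
python3 - <<'E'
from h import *
s=st(); m,p,d=shot("wrist","w19"); heldedges("w19",s)
X,Y,Z=nominal(YAW); C2=EAVE+88*X+14*Z; P,M=tgt(C2); print("TCP",P.round(1)); shiftto(P+40*Z-15*Y,M,s)
E
```

```text
t 19.85 pos [ 617.  -161.5    4.2] rot [3.14  0.    1.354] F [ 0.8 -0.2 -0.3] T [-0.04  0.   -0.04] gap 64.6
face plane in tool: slopes x,y deg [-0.    0.06] z at axis -47.06 std 0.61 25249
x 20 edges [np.float64(-32.25), np.float64(33.5)]
x 35 edges [np.float64(-32.0), np.float64(33.5)]
x 50 edges [np.float64(-32.0), np.float64(33.5)]
x 65 edges [np.float64(-32.25), np.float64(33.5)]
+end x 90.75
TCP [587.5 208.2 119.4]
shift [-37.4 353.3 153.9] turn [ -0.46 -14.81  21.02]
```

View pics/w19.png

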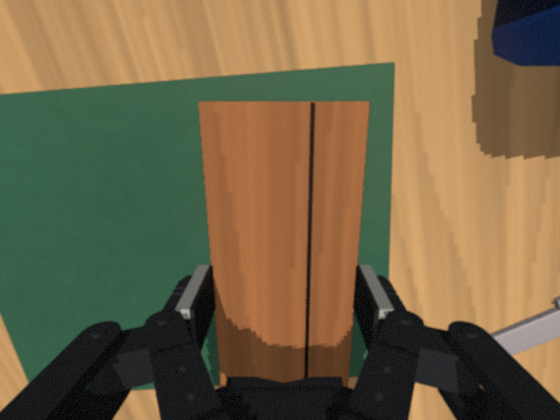

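Strip 2 is held squarely, at columns 200 to 368 with its line at 312. I'll carry it over the roof.

Request:
send_rows:
  plan:
    - [58,0,0,45,0,0,0]
    - [58,-3,10,95,0,0,2]
    - [58,-8,40,135,0,-3,6]
    - [58,-15,80,170,-0.2,-6,10]
    - [58,-22,125,195,-0.3,-9,13]

```text
time: 20.52
eef_pos: [594.6, -35.5, 199.7]
eef_rot: [2.982, -0.01, 1.583]
wrist_force: [-0.3, 0.2, -0.6]
finger_gap: 0.755
```

Request:
send_rows:
  plan:
    - [58,-4,45,10,0,-2,2]
    - [58,-8,95,15,0,-4,5]
    - [58,-12,145,15,-0.1,-5.8,8]
    - [58,-15,195,15,-0.1,-5.8,8]
    - [58,-15,222,15,-0.1,-5.8,8]

```text
time: 21.15
eef_pos: [578.6, 188.0, 213.1]
eef_rot: [2.884, -0.001, 1.724]
wrist_force: [0.9, 0.4, -0.2]
finger_gap: 0.753
```

Request:
send_rows:
  plan:
    - [58,0,0,0,0,0,0]
    - [58,0,0,0,0,0,0]
    - [58,0,0,0,0,0,0]
    - [58,0,0,0,0,0,0]
    - [58,0,0,0,0,0,0]

```text
time: 21.78
eef_pos: [579.4, 185.2, 212.6]
eef_rot: [2.885, -0.001, 1.722]
wrist_force: [-1.0, 1.0, -0.3]
finger_gap: 0.754
```

Run:
```python
from h import *
s=st(); m,p,d=shot("wrist","w20"); heldedges("w20",s)
X,Y,Z=nominal(YAW); C2=EAVE+88*X+14*Z; P,M=tgt(C2); shiftto(P+40*Z-15*Y,M,s); shiftto(P,M,s)
```

```text
t 21.77 pos [579.4 185.2 212.6] rot [ 2.885e+00 -1.000e-03  1.722e+00] F [-1.   1.  -0.3] T [-0.06  0.22  0.08] gap 64.4
face plane in tool: slopes x,y deg [-0.    0.06] z at axis -46.93 std 0.61 25333
x 20 edges [np.float64(-32.5), np.float64(33.25)]
x 35 edges [np.float64(-32.25), np.float64(39.75)]
x 50 edges [np.float64(-33.0), np.float64(37.25)]
x 65 edges [np.float64(-31.75), np.float64(38.25)]
+end x 82.0
shift [  0.2   6.6 -54.5] turn [-0.03 -0.1   0.06]
shift [  8.   22.9 -93.2] turn [-0.03 -0.1   0.06]
```

View pics/w20.png

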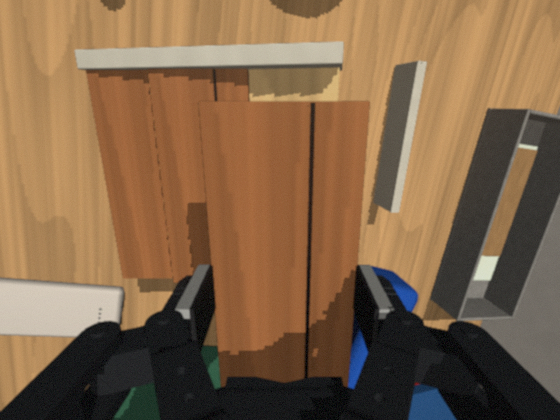

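The held strip is parallel to the strip below, whose pencil line is at (215,85). Going down the same way as before.

Request:
send_rows:
  plan:
    - [58,1,3,-30,0,0,0]
    - [58,2,7,-56,0,-0.1,0]
    - [58,4,10,-76,0,-0.1,0]
    - [58,7,15,-87,0,-0.1,0]
    - [58,7.7,17.9,-91,0,-0.1,0]

```text
time: 22.45
eef_pos: [587.2, 203.9, 121.2]
eef_rot: [2.883, -0.0, 1.722]
wrist_force: [-0.3, 0.9, -0.7]
finger_gap: 0.754
```

Request:
send_rows:
  plan:
    - [58,0,0,0,0,0,0]
    - [58,0,0,0,0,0,0]
    - [58,0,0,0,0,0,0]
    - [58,0,0,0,0,0,0]
    - [58,0,0,0,0,0,0]

```text
time: 23.08
eef_pos: [587.1, 203.6, 121.7]
eef_rot: [2.883, -0.001, 1.722]
wrist_force: [-0.0, -0.3, -1.2]
finger_gap: 0.759
```

Run:
```python
from h import *
s=st(); m,p,d=shot("wrist","w21")
X,Y,Z=nominal(YAW); C1=EAVE+88*X+14*Z; P,M=tgt(C1,(-.5,.5,-43.4)); shiftto(P,M,s); e=P-s["eef_pos"]; print("err along X,Y,Z",(e@X).round(2),(e@Y).round(2),(e@Z).round(2))
cv2.imwrite("pics/w21z.png",cv2.resize(p[30:330,130:430],None,fx=2,fy=2,interpolation=cv2.INTER_CUBIC))
# line of strip 1 visible? and held strip's lower edge
heldedges("w21",s)
```

```text
t 23.07 pos [587.1 203.6 121.7] rot [ 2.883e+00 -1.000e-03  1.722e+00] F [-0.  -0.3 -1.2] T [0.   0.22 0.01] gap 64.8
shift [ 0.1  4.5 -3.1] turn [-0.03  0.02  0.03]
err along X,Y,Z -0.04 4.47 -3.18
face plane in tool: slopes x,y deg [-0.04 -0.03] z at axis -46.89 std 0.6 26118
x 20 edges [np.float64(-35.0), np.float64(33.25)]
x 35 edges [np.float64(-34.25), np.float64(33.25)]
x 50 edges [np.float64(-33.5), np.float64(33.25)]
x 65 edges [np.float64(-32.25), np.float64(33.25)]
+end x 84.75
```

View pics/w21z.png

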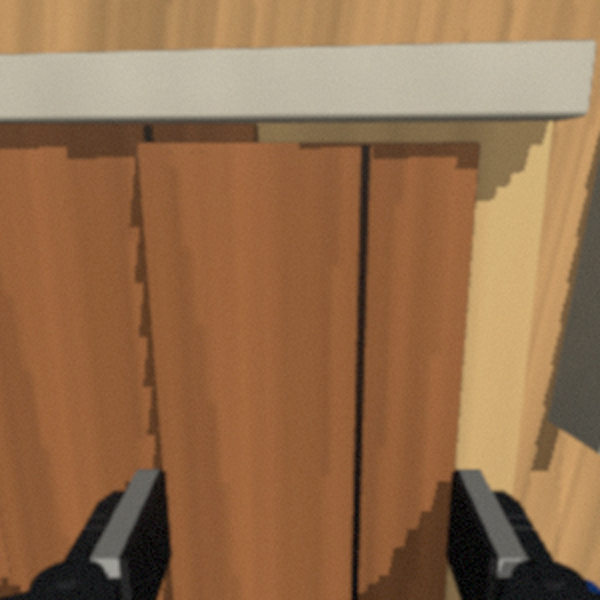

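The lower edge shows at zoom (138,150) and the line below at (148,130), about 1 mm more offset than for strip 1. I'll measure that precisely before seating.

Run:
```python
from h import *
X,Y,Z=nominal(YAW)
for tag,k in (("w14",0),("w21",1)):
    m,p,d=load(tag); F=EAVE+3.5*Z+k*(44*X+7*Z)
    def pk(F,y,lo,hi,f):
        xs=np.arange(lo,hi,.1); uv=proj(m,F+xs[:,None]*X+y*Y).astype(np.float32); pr=cv2.remap(p,uv[:,0][None],uv[:,1][None],cv2.INTER_LINEAR)[0].astype(float)
        if f=="d": s=pr.sum(1); w=np.clip(np.median(s)-20-s,0,None); return (xs*w).sum()/w.sum() if w.sum()>0 else np.nan
        g=np.abs(np.gradient(cv2.GaussianBlur(pr,(1,11),0),axis=0)).sum(1); return xs[np.argmax(g)]
    print(tag,"line below",[round(pk(F,y,6,16,"d"),2) for y in (76.5,77,77.5,78)])
    F1=F+44*X+10*Z   # held strip face, 3 mm high
    print("held: line",[round(pk(F1,y,6,16,"d"),2) for y in (20,40,60)],"up",[round(pk(F1,y,29,38,"e"),2) for y in (20,40,60)])
```

```text
w14 line below [np.float64(10.42), np.float64(10.4), np.float64(10.52), np.float64(10.49)]
held: line [np.float64(11.36), np.float64(11.34), np.float64(11.34)] up [np.float64(33.1), np.float64(33.3), np.float64(33.0)]
w21 line below [np.float64(11.28), np.float64(11.17), np.float64(11.08), np.float64(11.18)]
held: line [np.float64(11.03), np.float64(11.03), np.float64(10.96)] up [np.float64(33.0), np.float64(33.0), np.float64(33.0)]
```

Strip 2's lower edge will land within about 0.3 mm of strip 1's line. Pushing to the board and seating it.

Request:
send_rows:
  plan:
    - [58,0,2,0,0,0,0]
    - [58,-0.1,4,-1,0,0,0]
    - [58,-0.1,5,-1.4,0,0,0]
    - [58,-0.2,5.5,-1.4,0,0,0]
    - [58,-0.2,5.5,-1.4,0,0,0]

```text
time: 23.75
eef_pos: [587.2, 207.6, 120.1]
eef_rot: [2.883, 0.002, 1.721]
wrist_force: [0.4, -7.1, 1.7]
finger_gap: 0.756
```

Request:
send_rows:
  plan:
    - [58,0,0.2,0,0,0,0]
    - [58,0.2,0.2,-0.7,0,0,0]
    - [58,0.4,0.2,-1.4,0,0,0]
    - [58,0.5,0.2,-2,0,0,0]
    - [58,0.5,0.2,-2,0,0,0]

```text
time: 24.38
eef_pos: [587.7, 207.7, 118.7]
eef_rot: [2.883, 0.002, 1.721]
wrist_force: [-1.7, -8.9, 6.2]
finger_gap: 0.749
```

Run:
```python
from h import *
s=st(); m,p,d=shot("wrist","w22")
X,Y,Z=nominal(YAW); C1=EAVE+88*X+14*Z; P,M=tgt(C1,(-.5,.5,-43.4)); e=P-s["eef_pos"]; print("err along X,Y,Z",(e@X).round(2),(e@Y).round(2),(e@Z).round(2)); f=s["wrist_force"]; print("F XYZ",f@X,f@Y,f@Z)
held("w22",s,(95,280,150,400))
cv2.imwrite("pics/w22z.png",cv2.resize(p[30:330,130:430],None,fx=2,fy=2,interpolation=cv2.INTER_CUBIC))
```

```text
t 24.38 pos [587.7 207.7 118.7] rot [2.883e+00 2.000e-03 1.721e+00] F [-1.7 -8.9  6.2] T [-1.75  0.28 -0.38] gap 64.0
err along X,Y,Z -0.43 0.47 0.06
F XYZ -1.3569368060160392 -8.49295794125494 6.800470018493739
face plane in tool: slopes x,y deg [-0.33 -0.01] z at axis -46.97 std 0.6 26098
```

View pics/w22z.png

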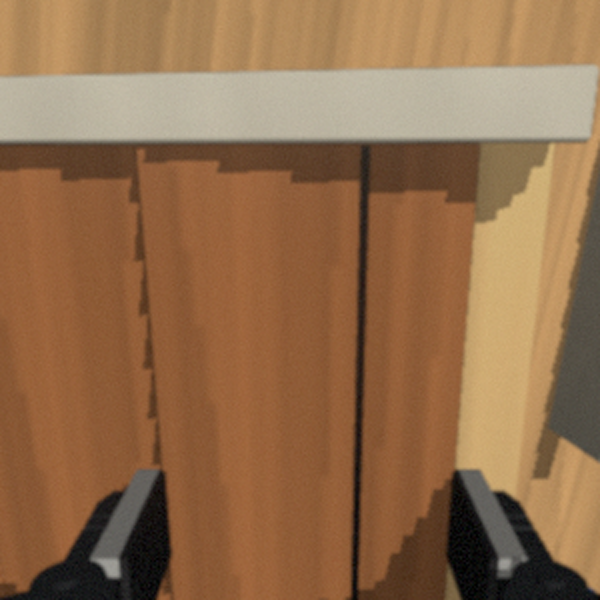

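Strip 2 is seated against the board (row 142) and the surface (7 N). Releasing and backing off.

Request:
send_rows:
  plan:
    - [67,0,0,0,0,0,0]
    - [69,0,0,0,0,0,0]
    - [72,0,0,0,0,0,0]
    - [76,0,0,0,0,0,0]
    - [80,0,0,0,0,0,0]

```text
time: 25.05
eef_pos: [587.3, 209.5, 118.1]
eef_rot: [2.883, -0.001, 1.722]
wrist_force: [0.2, -0.3, -0.9]
finger_gap: 0.937
```

Request:
send_rows:
  plan:
    - [82,-1.2,-0.2,5,0,0,0]
    - [82,-4,-1,15,0,0,0]
    - [82,-9,-1.5,35,0,0,0]
    - [82,-20,-2,60,0,0,0]
    - [82,-35,-3,85,0,0,0]

```text
time: 25.68
eef_pos: [552.1, 206.3, 204.7]
eef_rot: [2.882, -0.001, 1.722]
wrist_force: [-0.5, -0.1, 0.1]
finger_gap: 0.959
```

Request:
send_rows:
  plan:
    - [82,-10,0,15,0,0,0]
    - [82,-20,0,30,0,0,0]
    - [82,-20,0,30,0,0,0]
    - [82,-20,0,30,0,0,0]
    - [82,-20,0,30,0,0,0]

```text
time: 26.3
eef_pos: [532.2, 206.2, 232.2]
eef_rot: [2.884, -0.0, 1.722]
wrist_force: [0.3, 0.1, -0.1]
finger_gap: 0.96
```

Run:
```python
from h import *
s=st(); m,p,d=shot("wrist","w23"); shot("scene","s23"); shot("top","t23")
checklaid("w23",1,range(-60,71,20)); checklaid("w23",2,range(-60,71,20))
X,Y,Z=nominal(YAW)
for k in (1,2):
    F=EAVE+3.5*Z+k*(44*X+7*Z)
    for x in (-20,-10,0,20):
        ys=np.arange(-90,-70,.25); uv=proj(m,F+x*X+ys[:,None]*Y); pr=cv2.remap(p,uv[:,0].astype(np.float32)[None],uv[:,1].astype(np.float32)[None],cv2.INTER_LINEAR)[0].astype(float)
        gg=np.abs(np.gradient(cv2.GaussianBlur(pr,(1,9),0),axis=0)).sum(1); print(k,x,"-y end",ys[np.argmax(gg)])
```

```text
t 26.3 pos [532.2 206.2 232.2] rot [ 2.884 -0.     1.722] F [ 0.3  0.1 -0.1] T [-0.04  0.27 -0.  ] gap 82.0
strip 1 plane slopes deg [9.46 0.02] z off 2.03 std 2.02
[[-60.  -34.2  10.   28.2]
 [-40.  -32.2  10.2  27.8]
 [-20.  -32.2  10.5  28.8]
 [  0.  -34.2  10.   37. ]
 [ 20.  -34.2  10.   36.2]
 [ 40.  -32.   10.2  28.8]
 [ 60.  -34.   10.   38.2]]
strip 2 plane slopes deg [0.2  0.01] z off -0.05 std 0.66
[[-60.  -32.8  11.2  32.5]
 [-40.  -32.5  11.2  33. ]
 [-20.  -32.5  10.8  33. ]
 [  0.  -32.5  10.8  32.8]
 [ 20.  -32.8  11.5  33.2]
 [ 40.  -32.8  10.8  33. ]
 [ 60.  -32.5  11.2  33.2]]
1 -20 -y end -79.75
1 -10 -y end -79.25
1 0 -y end -80.0
1 20 -y end -85.25
2 -20 -y end -79.5
2 -10 -y end -80.25
2 0 -y end -80.0
2 20 -y end -79.5
```

View pics/w23.png

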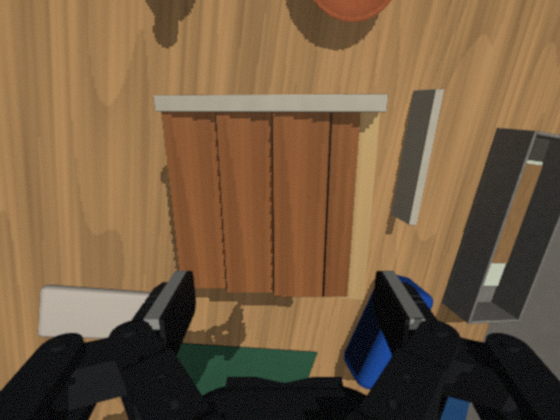

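View pics/s23.png

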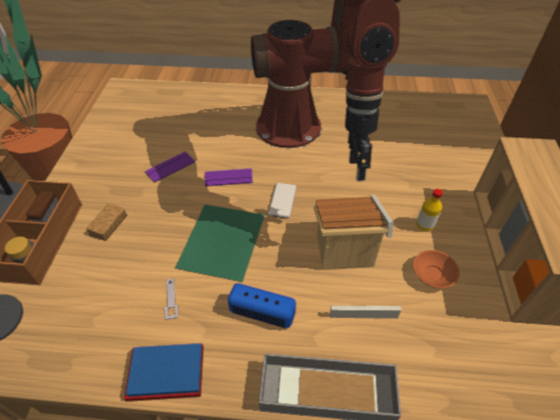

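Both strips are laid under the board (row 110 in the wrist view), and the scene view shows the mat empty and every bystander where it was. Handing in.

Run:
```python
from h import *
s=st(); print(s["qd"].round(3)); print(workorder.hand_in());
```

```text
t 26.45 pos [532.2 206.2 232.5] rot [ 2.884 -0.     1.722] F [ 0.2  0.1 -0.7] T [ 0.02  0.27 -0.03] gap 81.9
[-0.    -0.004  0.002  0.001 -0.001  0.003]
the job is handed in; nothing more can be done
None
```

Both loose strips are laid on the roof, pushed against the white board and let go. The job was handed in at about 26.5 s of the 66 s allowed. The hand-in gives no verdict, so what follows rests on my own last checks.

- **Strip 1:** right after release, its line and upper edge were within about 0.3 mm of the target. Tilt was 0.2° off, height 0.2 mm off, and the end was about 0.5–1.5 mm off by its open end, the wrong way for a gap.
- **Strip 2:** after release, its line and upper edge were within about 0.5 mm, tilt 0.2° off, height about 0.1 mm off, and the end within about 0.5 mm of flush.
- **Final view:** the arm is clear of everything, and in the last scene picture the other things look where they were. I checked those by eye only.

Three readings disagreed:

- **Fingertips:** they were about 43 mm behind the reported TCP when open to strip width. The first grip closed above the strip, and a second pressed the mat with about 36 N before I regripped higher.
- **Strip 1 rechecked:** after strip 2 was laid, strip 1's plane and upper-edge readings were spoiled by the overlap. Its last clean check is from before that, and its lower-edge readings scattered by about 2 mm, probably from shadow.
- **Eave strip rechecked:** the same recheck on the lapped eave strip was unusable for the same reason.

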